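# Balance the tube-mixing wheel

### The arm

A 6-joint arm with a two-finger parallel gripper is mounted at the origin on the work surface. World frame = base frame: x ahead of the robot, y to its left, z up, the work surface at z = 0. Lengths are in m, angles in degrees, forces in N, time in s.
With the tool pointing down it reaches from about 0.35 to 0.975 m from the base axis. Payload 7.1 kg.
Tool frame: the origin (TCP) lies between the finger pads; the fingertips stand 25 mm ahead of it and the grasp point (between the pads) lies 6 mm ahead of it (tip_extent is the distance from the TCP to the fingertips, in m); x points along the fingers, y is the direction in which the jaws open and shut, and the axes are right-handed (so a half turn about x gives the same grasp; the last joint's range is limited). The gripper opens to 88 mm and grips with 3 to 60 N. Pads are 20 mm wide; open, the fingers measure 115 mm over their backs; the gripper's body (75 mm by 178 mm) begins 61 mm behind the grasp point.
Start: joints at [-70.703, 24.242, 93.386, -0, 62.372, -1.089], TCP at [0.218, -0.586, 0.223] pointing down, gripper open.
Joint ranges: [-172.04, 172.04], [-51.8, 120.97], [4.93, 147.93], [-75.15, 255.16], [6.16, 154.13], [-145.62, 145.62]. Speed limits (degrees/s): [136.94, 136.94, 172.46, 180, 180, 180].

### API

Orientations are given as a 3x3 rotation matrix whose columns are the frame's x, y, z axes.
In Python, from workcell import * gives the robot as it stands.
- The arm moves only by the tool jog_arm, never from a script. Its argument "rows" is a list of rows, each an object of numbers: "rx", "ry", "rz": the turn, a rotation vector about the tool's x, y, z in degrees; "tx", "ty", "tz": the shift along the tool's x, y, z in m; "gripper": the closure, from -1 (fully open) to 1 (shut). In form: [{"rx": .., "ry": .., "rz": .., "tx": .., "ty": .., "tz": .., "gripper": ..}, ...]. A call has 1 to 10 rows; each row is the pose to reach, as a shift and turn from the pose commanded when the call began, along the tool's axes at that moment; what a row does not reach only later rows make up. A row lasts 1/12 s, in which the tool goes at most 41.7 mm and 7.16 degrees, less where a joint would pass 70% of its speed; a pose out of reach is approached as far as the arm can. A call with a gripper value outside its range is refused whole. The fingers move at their own pace and stop on an object; "grip_force" is the grip in N (left out, the last holds). Time passes only in rows, so rows that repeat a pose let the fingers close. It gives the time, the measured TCP pose, the force and the opening at its end, in the units of the state.
- state(): the state, without advancing time (a new reading comes with each control period).
- get_image(name): name is "scene" or "side" or "wrist"; returns (picture, depth): 480x640x3 uint8, red, green, blue; 480x640 float32, m along the optical axis (not along the pixel's ray), 0 where there is no reading.
- camera_model(name): a dict with "camera_matrix" (3x3 intrinsics, pixels), "D" ([k1, k2, p1, p2, k3] as OpenCV has them; the pictures are not rectified), "xyz" and "rotation" of the camera in the world. Camera axes: x right, y up, looking along -z (the intrinsics and any distortion apply to the point x, -y, -z); pixel columns grow to the right and rows downward; lengths in m; the calibration is good to about 2 mm. A picture is of the moment at which its call begins: read the wrist's pose just before it. camera_model takes no time and is no camera call; for the wrist camera it gives the pose at the moment of the call.
- finish_job(): hands the job in, once; it reports no verdict.
Trained networks look in the newest picture that a camera, given by its name, has taken for a name from the list of things; names that differ only in an ending like _2 or _b are one class to them, and where a whole thing is asked for, a point or a joint stands for the part that bears it (a point fixed in the world has none). Each returns a list of dicts, best first, with "confidence" (0 to 1); they miss things now and then, are a little off and sometimes report something else, mostly with a low value. They report only what shows in the picture. A call takes as long as a camera call. They do not tell look-alikes from the thing itself.
- search_frame(camera, query): "location" ([x, y, z] in m, in world coordinates, good to about 4 mm: the middle of the surface that is visible of it).
- landmark_of(camera, query): "location" ([x, y, z] in m, in world coordinates, good to about 4 mm: a listed point, or the origin of a listed thing).
The state is a dict: "time_s": time; "joint_pos": joint angles; "dq": joint speeds; "tau": joint torques, N m; "tool_pos": TCP position; "tcp_rot": TCP orientation; "wrist_force": force on the tool from outside, world axes, zero at the start; "wrist_torque": the same for the moment, N m; "width": opening from 0.0 (shut) to 1.0 (fully open).
Only numpy, scipy, OpenCV 4.12 (cv2) and the standard library are available. Lean on these libraries where they do the work, as an engineer would, in place of code of your own. Each camera call takes 0.05 s, during which the arm holds its last target.

### The job

The tube-mixing wheel needs its balance block before the next run. Turn the wheel with your fingertips until the empty pocket in its rim, now hidden down inside the stand, is straight up at the top, and let it come to rest there; then put the loose aluminium balance block into the pocket the way round that fits, fully home, and let go with the pocket still at the top. Leave the other things on the bench where they are.

Things in the scene. Friction and masses are not known exactly. Their poses are not given: they have to be found in the camera images.
- stand: White fixed stand of the wheel: base 240 x 120 mm; open-topped housing 206 mm long (x), cheeks 90 mm apart outside, 78 inside, rising to 125 mm; the wheel sticks out on top. A grey control box 65 mm high with knobs on its +x end reaches x = 183 mm. Origin: underside, right below the axle's middle. y parallel to the axle, z up. Place and yaw vary.
- axle (a point): Centre of the wheel, 100 mm above the bench, fixed to the stand, axes as the stand's. The wheel is 180 mm in diameter, 50 mm wide (y): two 5 mm full grey discs with a black rubber tread flush between. The outer faces are flat from 55 mm radius to the rim and may be pinched, or the rim rubbed. Tube caps stick out 10 mm at 45 mm radius, on the half opposite the pocket.
- wheel (a joint): Angle of the wheel about the stand's y axis, rad, without stops (whole turns may add up). 0: pocket straight up; positive turns carry the top of the wheel towards the stand's +x. The wheel turns freely either way with a slight drag (about 0.02 N m), enough to stay where it is left.
- pocket (a point): Centre of the flat floor of the wheel's only pocket, 74 mm from the wheel's centre. Cut in the tread: 50 mm long along the rim (x), 40 mm wide between the discs (y); walls about 11 mm deep at its ends, up to 16 mm at the discs. One corner is filled (see point key). The frame turns with the wheel: z radially out (up when the pocket is at the top), y as the stand's y, x along the rim.
- key (a point): Middle of the filled (+x, +y) corner of the pocket, at floor level: a block 14 mm (x) by 12 mm (y) as high as the end walls. The block's cut-away corner goes here. 18 mm in x and 14 mm in y from the pocket's centre; axes as the pocket's.
- block: Loose aluminium block, about 90 g, flat on the bench, yaw varies. Plate 46 (x) x 36 (y) x 14 mm, its (+x, +y) corner cut away 14 (x) x 12 (y) mm; central grip fin on top 30 mm long (x), 12 thick (y), to 40 mm overall height. Origin: middle of the underside; z up. Fits with 2 mm to spare on each side, only with its axes along the pocket's; seated, its underside is on the pocket floor.
- rack: Blue tube rack, 100 x 210 mm, 60 mm high (tubes to 85 mm); origin under its centre. Bystander.
- flask: Capped glass bottle, 70 mm in diameter, 160 mm high; origin under its centre. Bystander.
- tipbox: Box of pipette tips, 90 x 130 mm, about 60 mm high; origin under its centre. Bystander.
Not all that is in view belongs to the job. What is meant by the block is not green, and is the larger of those in its own colour.

How it is judged:
By the outcome, as a careful person would: the job done as asked, in the order asked, and still so for the second after the job is handed in, with the robot touching nothing.
It also fails if it takes over 72 s, if anything falls off the work surface, if the arm or the gripper's body presses on something with over 40 N, if the wrist force passes 120 N, or if a joint passes its speed limit or range.

## Working session

There is one attempt and no reset: what is moved stays moved. The work goes in short steps, Python scripts to look and compute and a tool call to move; the robot and the scene stay as the last step left them, time stands still between calls to the robot, and variables do not carry over. Pictures are saved under pics/ and viewed, and the job is handed in when it is done.

Besides the shell and the picture viewer there is one more tool, called as a command line: name --argument value ..., lists and objects as JSON in quotes. jog_arm: Moves the arm, as the interface text tells. Its arguments: {"type":"object","properties":{"rows":{"type":"array","items":{"type":"object","properties":{"rx":{"type":"number"},"ry":{"type":"number"},"rz":{"type":"number"},"tx":{"type":"number"},"ty":{"type":"number"},"tz":{"type":"number"},"gripper":{"type":"number"}}}},"grip_force":{"type":"number"}},"required":["rows"]}

```bash
ls; mkdir -p pics; python3 - <<'E'
from workcell import *
import cv2,numpy as np
for n in ["scene","side","wrist"]:
    p,d=get_image(n); cv2.imwrite(f"pics/a_{n}.png",p[:,:,::-1]); np.savez(f"/tmp/a_{n}.npz",p=p,d=d)
    m=camera_model(n); print(n,m)
s=state(); print(s)
E
```

```text
pics
scene {'camera_matrix': array([[580.36909235,   0.        , 323.04603286],
       [  0.        , 580.36909235, 234.2646759 ],
       [  0.        ,   0.        ,   1.        ]]), 'D': array([0.0512459, 0.       , 0.       , 0.       , 0.       ]), 'xyz': array([1.10425337, 0.73160163, 1.17804292]), 'rotation': array([[-0.81524822, -0.44240582,  0.37369429],
       [ 0.57893386, -0.63859808,  0.50697936],
       [ 0.01434984,  0.6296583 ,  0.77673966]])}
side {'camera_matrix': array([[510.8413855 ,   0.        , 320.05239165],
       [  0.        , 510.8413855 , 233.54276999],
       [  0.        ,   0.        ,   1.        ]]), 'D': array([-0.02972842,  0.        ,  0.        ,  0.        ,  0.        ]), 'xyz': array([ 0.44272397, -0.83779717,  0.68873447]), 'rotation': array([[ 9.87238920e-01,  8.44914966e-02, -1.34983343e-01],
       [-1.59245879e-01,  5.22434422e-01, -8.37677160e-01],
       [-2.56652323e-04,  8.48483036e-01,  5.29222517e-01]])}
wrist {'camera_matrix': array([[382.54579566,   0.        , 317.17106778],
       [  0.        , 382.54579566, 238.88072304],
     
[... 415 characters left out ...]
4194372e+01,  5.63875492e-04,
        6.23705848e+01, -1.09109372e+00]), 'dq': array([-0.1953886 , -0.18627452, -0.08779603, -0.10266367, -0.02131016,
       -0.00165233]), 'tau': array([ 3.46632596e-04, -5.44984674e+01, -2.73919380e+01,  6.43611699e-02,
        2.03755649e-02, -6.33154968e-05]), 'tool_pos': array([ 0.21759854, -0.58546515,  0.22230079]), 'tcp_rot': array([[-3.59342873e-04,  3.48365351e-01, -9.37358764e-01],
       [ 1.05270582e-03, -9.37358174e-01, -3.48365535e-01],
       [-9.99999381e-01, -1.11194570e-03, -2.98932544e-05]]), 'wrist_force': array([0.32795974, 0.28395162, 0.23768359]), 'wrist_torque': array([0.00296654, 0.00989508, 0.00234907]), 'width': 0.9976554066699396}
```

View pics/a_scene.png

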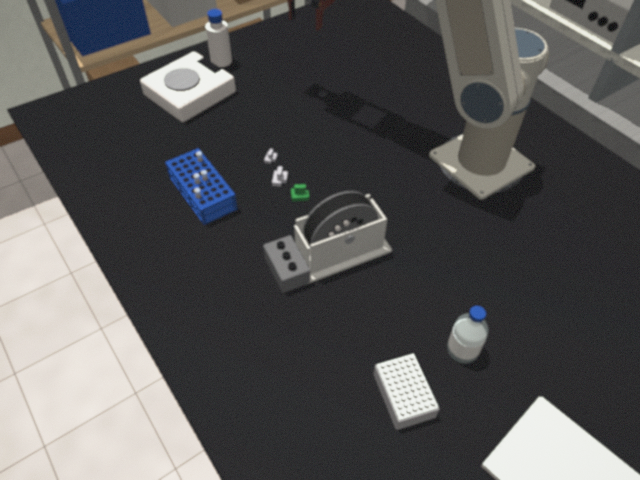

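View pics/a_side.png

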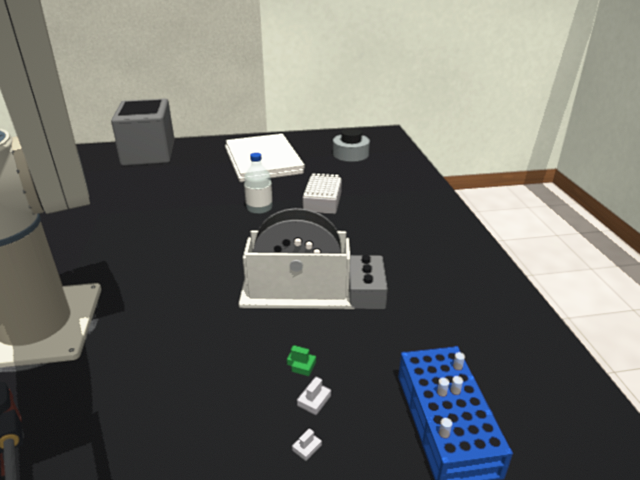

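View pics/a_wrist.png

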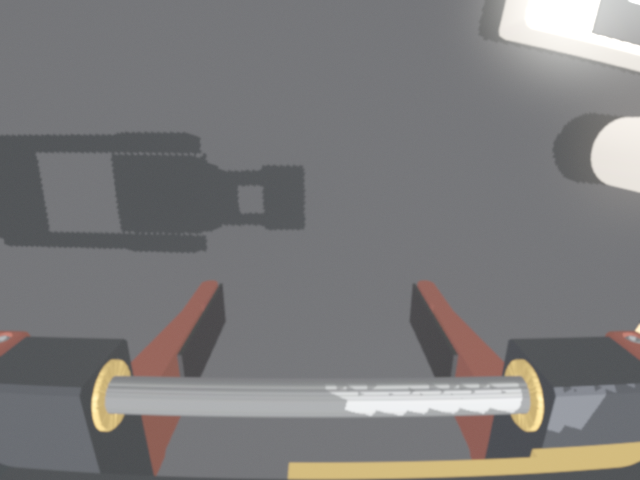

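The side view shows three block-like objects: green at (301,360), a larger white/aluminium one at (314,395) and a smaller one at (307,444). The stand is at (297,265), and its pocket is hidden. By the description, the block should be the larger light one at (314,395), so I'll enlarge that area and measure.

```bash
cat > h.py <<'E'
import numpy as np,cv2
from workcell import *
def cloud(n,d=None,p=None,m=None):
    m=m or camera_model(n); K=m["camera_matrix"]
    v,u=np.mgrid[0:480,0:640]
    pts=cv2.undistortPoints(np.stack([u,v],-1).reshape(-1,1,2).astype(np.float64),K,np.array(m["D"])).reshape(480,640,2)
    c=np.stack([pts[...,0]*d,-pts[...,1]*d,-d],-1)
    w=c@m["rotation"].T+m["xyz"]; w[d==0]=np.nan
    return w
def proj(n,P,m=None):
    m=m or camera_model(n); c=(np.atleast_2d(P)-m["xyz"])@m["rotation"]
    c=c*np.array([1,-1,-1.])
    return cv2.projectPoints(c,np.zeros(3),np.zeros(3),m["camera_matrix"],np.array(m["D"]))[0].reshape(-1,2)
E
python3 - <<'E'
from h import *
for n in ["side","scene"]:
    for q in ["block","stand","axle"]:
        print(n,q,[(np.round(r["location"],3),round(r["confidence"],2)) for r in landmark_of(n,q)])
a=np.load("/tmp/a_side.npz"); W=cloud("side",a["d"])
p=a["p"]
for (r0,r1,c0,c1,nm) in [(335,382,280,325,"green"),(372,420,290,340,"big"),(424,465,285,330,"small")]:
    w=W[r0:r1,c0:c1].reshape(-1,3); k=w[:,2]>0.008
    w=w[k]; top=w[w[:,2]>w[:,2].max()-0.006]
    rect=cv2.minAreaRect(w[:,:2].astype(np.float32)*1000); r2=cv2.minAreaRect(top[:,:2].astype(np.float32)*1000)
    print(nm,len(w),"zmax",w[:,2].max(),rect,r2)
b=W.reshape(-1,3); 
k=(b[:,2]>0.11)&(b[:,2]<0.135)&(b[:,0]>.3)&(b[:,0]<.75)&(abs(b[:,1]+.1)<.35)
print("stand top",cv2.minAreaRect(b[k][:,:2].astype(np.float32)*1000))
k=(b[:,2]>0.14)&(b[:,2]<0.2)&(b[:,0]>.3)&(b[:,0]<.75)&(abs(b[:,1]+.1)<.35)
print("wheel",cv2.minAreaRect(b[k][:,:2].astype(np.float32)*1000),b[k].max(0),b[k].min(0))
c=cv2.resize(p[330:470,260:400,::-1],None,fx=4,fy=4,interpolation=cv2.INTER_CUBIC); cv2.imwrite("pics/b.png",c)
p2=np.load("/tmp/a_scene.npz")["p"]
cv2.imwrite("pics/b2.png",cv2.resize(p2[140:300,240:400,::-1],None,fx=3.7,fy=3.7,interpolation=cv2.INTER_CUBIC))
E
```

```text
side block [(array([ 0.499, -0.356, -0.002]), 0.9), (array([ 0.516, -0.27 ,  0.001]), 0.86), (array([ 0.511, -0.188,  0.   ]), 0.68)]
side stand [(array([ 0.535,  0.03 , -0.   ]), 0.87)]
side axle [(array([0.532, 0.029, 0.097]), 0.86)]
scene block [(array([ 0.509, -0.185, -0.004]), 0.74), (array([ 0.523, -0.27 , -0.001]), 0.52), (array([ 0.5  , -0.356, -0.004]), 0.46)]
scene stand [(array([0.533, 0.028, 0.   ]), 0.9)]
scene axle [(array([0.527, 0.029, 0.1  ]), 0.86)]
green 527 zmax 0.04327956186730708 ((513.8489990234375, -214.17042541503906), (101.35386657714844, 49.274024963378906), 88.47770690917969) ((522.9819946289062, -218.597900390625), (27.53723907470703, 94.71354675292969), 19.63936996459961)
big 597 zmax 0.04327956186730708 ((521.4871826171875, -254.53981018066406), (65.51799011230469, 59.8237419128418), 49.52206039428711) ((524.693115234375, -268.465087890625), (31.25139617919922, 12.574056625366211), 49.18564224243164)
small 421 zmax 0.03352772673023474 ((499.6016540527344, -355.3653564453125), (35.947967529296875, 29.155807495117188), 39.44883728027344) ((500.33001708984375, -355.6087646484375), (23.61524772644043, 10.004674911499023), 42.44331359863281)
stand top ((535.0628051757812, 26.356456756591797), (97.06417083740234, 211.7898712158203), 80.49673461914062)
wheel ((534.7005004882812, 24.388282775878906), (64.54193115234375, 161.73716735839844), 80.33982849121094) [0.61901074 0.06742763 0.19320347] [ 0.45254354 -0.01135509  0.14001194]
```

View pics/b.png

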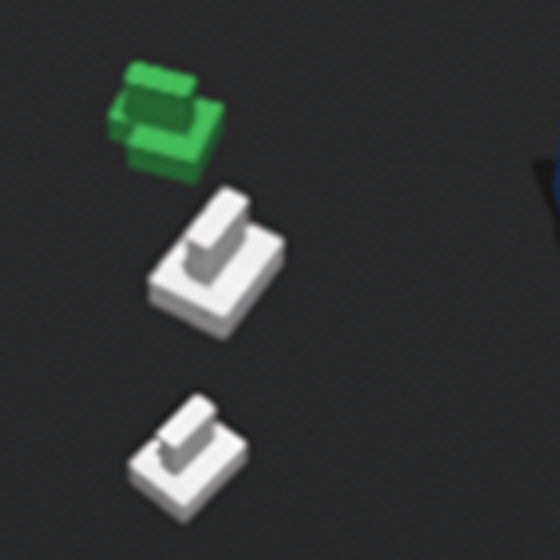

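View pics/b2.png

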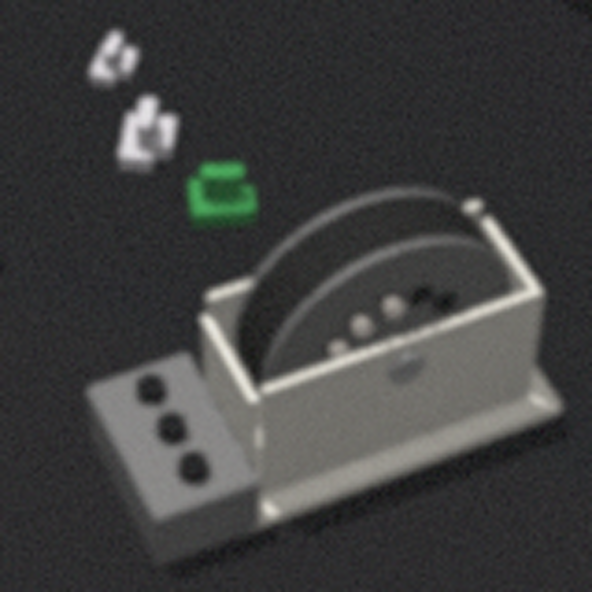

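The enlarged crop confirms the larger aluminium block: its fin is 31 x 12.6 mm, its height about 40 mm, and it sits near (0.523, -0.270). The small one is only 33 mm high, and the other is green. The stand is near (0.534, 0.027) with yaw about -9.6°. Wheel first: I'll move above it.

jog_arm --rows '[{"tx":-0.097,"ty":-0.06,"tz":-0.06,"rx":6},{"tx":-0.097,"ty":-0.465,"tz":-0.509,"rx":30},{"tx":-0.097,"ty":-0.465,"tz":-0.509,"rx":30},{"tx":-0.097,"ty":-0.465,"tz":-0.509,"rx":30},{"tx":-0.097,"ty":-0.465,"tz":-0.509,"rx":30},{"tx":-0.097,"ty":-0.465,"tz":-0.509,"rx":30},{"tx":-0.097,"ty":-0.465,"tz":-0.509,"rx":30},{"tx":-0.097,"ty":-0.465,"tz":-0.509,"rx":30},{"tx":-0.097,"ty":-0.465,"tz":-0.509,"rx":30},{"tx":-0.097,"ty":-0.465,"tz":-0.509,"rx":30}]'

```text
invalid input at $.rows[0]: expected keys rx, ry, rz, tx, ty, tz, gripper
```

```bash
cat >> h.py <<'E'
from scipy.spatial.transform import Rotation as Ro
def tgt(yaw_y, tilt=0, ax=None):
    """tool down, tool y at world angle yaw_y (deg), then tilted by rotating tilt deg about world vector ax"""
    a=np.radians(yaw_y); x=np.array([0,0,-1.]); y=np.array([np.cos(a),np.sin(a),0]); R=np.stack([x,y,np.cross(x,y)],1)
    if tilt: R=Ro.from_rotvec(np.radians(tilt)*np.array(ax)).as_matrix()@R
    return R
def delta(p,R,p0=None,R0=None):
    s=state(); R0=s["tcp_rot"] if R0 is None else R0; p0=s["tool_pos"] if p0 is None else p0
    t=R0.T@(np.array(p)-p0); r=np.degrees(Ro.from_matrix(R0.T@R).as_rotvec())
    return "t %s r %s |t|=%.3f |r|=%.1f"%(np.round(t,4),np.round(r,2),np.linalg.norm(t),np.linalg.norm(r))
def st():
    s=state(); print("t %.2f"%s["time_s"],"p",np.round(s["tool_pos"],4),"F",np.round(s["wrist_force"],1),"w %.3f"%s["width"],"j",np.round(s["joint_pos"],1))
E
python3 - <<'E'
from h import *
st(); print(delta([.533,.027,.32],tgt(-99.6)))
E
```

```text
t 0.45 p [ 0.2177 -0.5858  0.2228] F [ 0.4 -0.5  0.1] w 0.994 j [-70.7  24.2  93.4   0.   62.4  -1.1]
t [-0.0971 -0.4646 -0.509 ] r [29.99  0.    0.  ] |t|=0.696 |r|=30.0
```

jog_arm --rows '[{"rx":6,"ry":0,"rz":0,"tx":-0.03,"ty":-0.02,"tz":-0.02,"gripper":-1},{"rx":30,"ry":0,"rz":0,"tx":-0.097,"ty":-0.465,"tz":-0.509,"gripper":-1},{"rx":30,"ry":0,"rz":0,"tx":-0.097,"ty":-0.465,"tz":-0.509,"gripper":-1},{"rx":30,"ry":0,"rz":0,"tx":-0.097,"ty":-0.465,"tz":-0.509,"gripper":-1},{"rx":30,"ry":0,"rz":0,"tx":-0.097,"ty":-0.465,"tz":-0.509,"gripper":-1},{"rx":30,"ry":0,"rz":0,"tx":-0.097,"ty":-0.465,"tz":-0.509,"gripper":-1},{"rx":30,"ry":0,"rz":0,"tx":-0.097,"ty":-0.465,"tz":-0.509,"gripper":-1},{"rx":30,"ry":0,"rz":0,"tx":-0.097,"ty":-0.465,"tz":-0.509,"gripper":-1},{"rx":30,"ry":0,"rz":0,"tx":-0.097,"ty":-0.465,"tz":-0.509,"gripper":-1},{"rx":30,"ry":0,"rz":0,"tx":-0.097,"ty":-0.465,"tz":-0.509,"gripper":-1}]'

```text
time_s: 1.28
tool_pos: [0.4006, -0.2279, 0.2911]
tcp_rot: [[0.001, -0.167, -0.986], [-0.0, -0.986, 0.167], [-1.0, 0.0, -0.001]]
wrist_force: [0.5, -0.2, -0.9]
width: 1.002
```

```bash
python3 - <<'E'
from h import *
st(); print(delta([.533,.027,.32],tgt(-99.6)))
p,d=get_image("wrist"); cv2.imwrite("pics/c.png",p[:,:,::-1]); m=camera_model("wrist"); np.save("/tmp/c.npy",dict(p=p,d=d,m=m),allow_pickle=True)
E
```

```text
t 1.28 p [ 0.4006 -0.2279  0.2911] F [ 0.5 -0.2 -0.9] w 1.002 j [-31.1   5.3 109.3   0.   65.3  68.5]
t [-0.0289 -0.2735 -0.0879] r [-0.04 -0.04 -0.02] |t|=0.289 |r|=0.1
```

View pics/c.png

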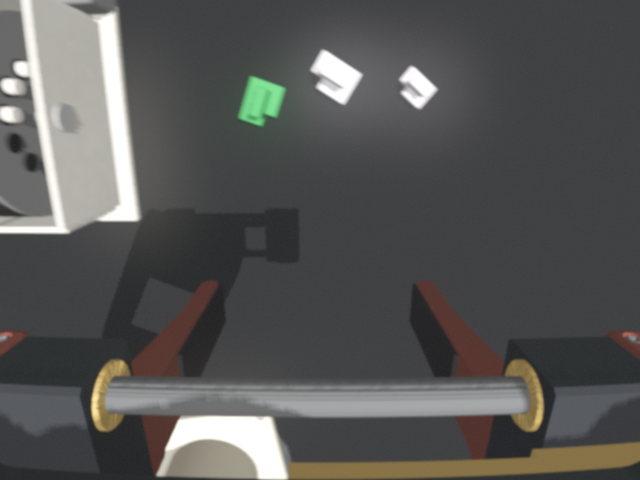

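The block is at (335,77) with its notch at the left corner (313,72), which is world +y and fits yaw ≈ 49°. Moving on to the wheel.

jog_arm --rows '[{"rx":0,"ry":0,"rz":0,"tx":-0.039,"ty":-0.2735,"tz":-0.088,"gripper":-1},{"rx":0,"ry":0,"rz":0,"tx":-0.039,"ty":-0.2735,"tz":-0.088,"gripper":-1},{"rx":0,"ry":0,"rz":0,"tx":-0.039,"ty":-0.2735,"tz":-0.088,"gripper":-1},{"rx":0,"ry":0,"rz":0,"tx":-0.039,"ty":-0.2735,"tz":-0.088,"gripper":-1},{"rx":0,"ry":0,"rz":0,"tx":-0.039,"ty":-0.2735,"tz":-0.088,"gripper":-1},{"rx":0,"ry":0,"rz":0,"tx":-0.039,"ty":-0.2735,"tz":-0.088,"gripper":-1},{"rx":0,"ry":0,"rz":0,"tx":-0.039,"ty":-0.2735,"tz":-0.088,"gripper":-1},{"rx":0,"ry":0,"rz":0,"tx":-0.039,"ty":-0.2735,"tz":-0.088,"gripper":-1},{"rx":0,"ry":0,"rz":0,"tx":-0.039,"ty":-0.2735,"tz":-0.088,"gripper":-1}]'

```text
time_s: 2.08
tool_pos: [0.5332, 0.0269, 0.3296]
tcp_rot: [[0.0, -0.163, -0.987], [-0.0, -0.987, 0.163], [-1.0, 0.0, -0.0]]
wrist_force: [-0.9, -0.1, -0.7]
width: 1.003
```

```bash
python3 - <<'E'
from h import *
st()
p,d=get_image("wrist"); cv2.imwrite("pics/d.png",p[:,:,::-1]); m=camera_model("wrist"); np.save("/tmp/d.npy",dict(p=p,d=d,m=m),allow_pickle=True)
W=cloud("wrist",d,m=m)
b=W.reshape(-1,3); b=b[~np.isnan(b[:,0])]
reg=(abs(b[:,0]-.53)<.16)&(abs(b[:,1]-.03)<.12)
k=reg&(b[:,2]>0.117)&(b[:,2]<0.131)
print("cheek top",k.sum(),cv2.minAreaRect(b[k][:,:2].astype(np.float32)*1000),np.median(b[k][:,2]))
k=reg&(b[:,2]>0.14)&(b[:,2]<0.2)
print("wheel",k.sum(),cv2.minAreaRect(b[k][:,:2].astype(np.float32)*1000),b[k].max(0))
c=np.load("/tmp/c.npy",allow_pickle=True).item(); W=cloud("wrist",c["d"],m=c["m"])[40:115,300:372].reshape(-1,3)
for lo,hi in [(.008,.02),(.03,.05),(.008,.05)]:
    w=W[(W[:,2]>lo)&(W[:,2]<hi)]; print(len(w),cv2.minAreaRect(w[:,:2].astype(np.float32)*1000),np.median(w[:,2]))
cv2.imwrite("pics/c2.png",cv2.resize(c["p"][30:130,220:460,::-1],None,fx=3.3,fy=3.3,interpolation=cv2.INTER_CUBIC))
E
```

```text
t 2.08 p [0.5332 0.0269 0.3296] F [-0.9 -0.1 -0.7] w 1.003 j [  1.6  10.1  98.5  -0.   71.4 101. ]
cheek top 3063 ((531.2247314453125, 26.4693603515625), (90.478515625, 198.74964904785156), 79.84789276123047) 0.1243186316804169
wheel 10271 ((532.209716796875, 26.037548065185547), (70.11222839355469, 160.1569061279297), 80.33081817626953) [0.61512475 0.06355807 0.19181334]
942 ((525.0308837890625, -262.6821594238281), (45.86658477783203, 36.221431732177734), 48.50225067138672) 0.015025135225536279
373 ((525.075439453125, -262.9327392578125), (29.057754516601562, 12.171150207519531), 48.93295669555664) 0.040899308999507666
1349 ((525.0308837890625, -262.6821594238281), (45.86658477783203, 36.221431732177734), 48.50225067138672) 0.01556482105971324
```

View pics/d.png

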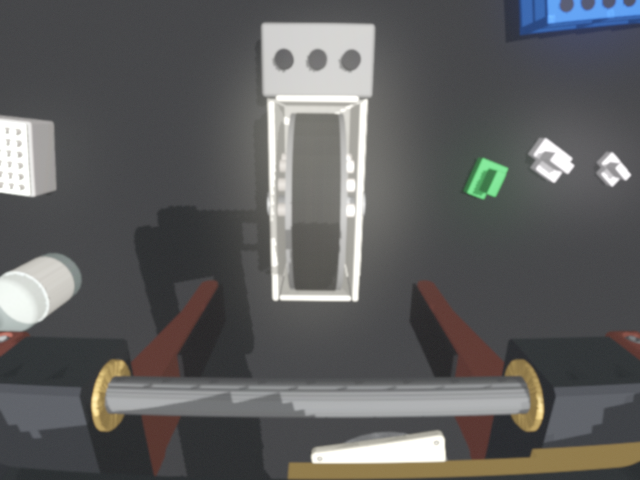

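View pics/c2.png

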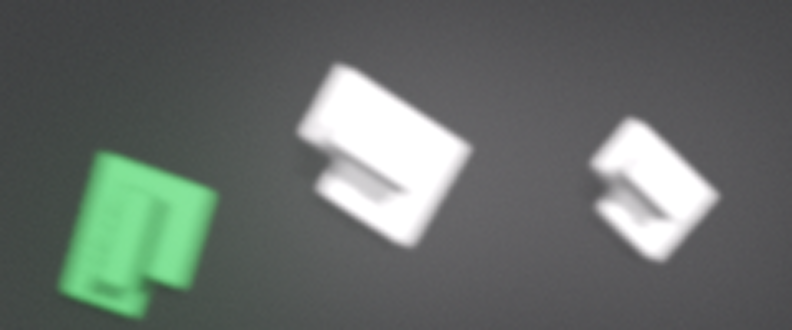

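```bash
python3 - <<'E'
from h import *
c=np.load("/tmp/d.npy",allow_pickle=True).item(); Wf=cloud("wrist",c["d"],m=c["m"])
b=Wf.reshape(-1,3); b=b[~np.isnan(b[:,0])]
reg=(abs(b[:,0]-.53)<.16)&(abs(b[:,1]-.03)<.12)
O=np.array([.533,.027])
for yaw in [-9.4,-9.7,-10]:
    a=np.radians(yaw); ex=np.array([np.cos(a),np.sin(a)]); ey=np.array([-ex[1],ex[0]])
    q=b[reg]; X=(q[:,:2]-O)@ex; Y=(q[:,:2]-O)@ey; Z=q[:,2]
    # wheel face edges per x-bin
    for nm,k in [("wheel",(Z>.165)&(Z<.2)),("cheek",(Z>.119)&(Z<.13))]:
        for x0 in [-.08,-.06,-.045,-.03,-.015,0,.015,.03,.045,.06,.08]:
            kk=k&(abs(X-x0)<.006)
            if kk.sum()>20: print(nm,x0,np.round([Y[kk].min(),Y[kk].max(),(Y[kk].min()+Y[kk].max())/2,Z[kk].max()],4),kk.sum())
    kk=(Z>.119)&(Z<.128)&(abs(Y)<.05); print(yaw,"x ext",X[kk].min(),X[kk].max())
    # circle fit
    kk=(Z>.14)&(abs(Y)<.02); A=np.c_[2*X[kk],2*Z[kk],np.ones(kk.sum())]; s=np.linalg.lstsq(A,X[kk]**2+Z[kk]**2,rcond=None)[0]; print("circ",s[:2],np.sqrt(s[2]+s[0]**2+s[1]**2))
w=Wf[120:200,515:585].reshape(-1,3)
for lo,hi in [(.008,.02),(.03,.05)]:
    k=(w[:,2]>lo)&(w[:,2]<hi); print(cv2.minAreaRect(w[k][:,:2].astype(np.float32)*1000),np.median(w[k][:,2]))
E
```

```text
wheel -0.06 [-2.500e-02  2.470e-02 -1.000e-04  1.737e-01] 322
wheel -0.045 [-2.510e-02  2.490e-02 -1.000e-04  1.826e-01] 563
wheel -0.03 [-0.0252  0.0246 -0.0003  0.1882] 661
wheel -0.015 [-0.0255  0.0239 -0.0008  0.1907] 806
wheel 0 [-0.0258  0.0242 -0.0008  0.1918] 886
wheel 0.015 [-0.0256  0.0239 -0.0009  0.1911] 933
wheel 0.03 [-0.0257  0.0239 -0.0009  0.1874] 979
wheel 0.045 [-0.0261  0.0233 -0.0014  0.1819] 958
wheel 0.06 [-0.0263  0.0236 -0.0014  0.1718] 461
cheek -0.08 [-4.490e-02  4.510e-02  1.000e-04  1.267e-01] 132
cheek -0.06 [-0.0452  0.0445 -0.0004  0.1261] 137
cheek -0.045 [-0.0448  0.044  -0.0004  0.1266] 137
cheek -0.03 [-0.0454  0.0447 -0.0004  0.1258] 154
cheek -0.015 [-0.0459  0.0438 -0.001   0.1267] 144
cheek 0 [-0.0454  0.0441 -0.0007  0.126 ] 152
cheek 0.015 [-0.046   0.044  -0.001   0.1267] 166
cheek 0.03 [-0.0464  0.0431 -0.0017  0.1268] 193
cheek 0.045 [-0.046   0.0436 -0.0012  0.1268] 245
cheek 0.06 [-0.0456  0.043  -0.0013  0.1273] 182
cheek 0.08 [-0.046   0.0434 -0.0013  0.1299] 386
-9.4 x ext -0.10157659328994072 0.0982531914975329
circ [0.02083316 0.298
[... 1754 characters left out ...]
.1263] 154
cheek -0.015 [-0.046   0.0436 -0.0012  0.1267] 147
cheek 0 [-0.0455  0.0441 -0.0007  0.126 ] 151
cheek 0.015 [-0.0459  0.0441 -0.0009  0.1267] 166
cheek 0.03 [-0.0462  0.0434 -0.0014  0.1268] 201
cheek 0.045 [-0.0456  0.044  -0.0008  0.1268] 244
cheek 0.06 [-0.045   0.0436 -0.0007  0.1273] 180
cheek 0.08 [-0.0452  0.0441 -0.0006  0.1299] 374
-10 x ext -0.10114098502811146 0.09782988620512295
circ [0.02076429 0.29882272] 0.12949227410887576
((520.4686279296875, -270.3076477050781), (47.51468276977539, 37.05897903442383), 48.311851501464844) 0.01365676689119244
((519.9550170898438, -269.7604675292969), (31.24805450439453, 12.766681671142578), 49.125980377197266) 0.039396798466572625
```

Refined axle at about (0.532, 0.0265, 0.100), yaw about -9.8°; rim height and disc width agree to about 1 mm. Next I'll compute the pre-pinch pose at θ = -30°.

```bash
cat >> h.py <<'E'
C=np.array([.532,.0265,.1]); YAW=-9.8
ex=np.array([np.cos(np.radians(YAW)),np.sin(np.radians(YAW)),0]); ey=np.array([-ex[1],ex[0],0]); ez=np.array([0,0,1.])
def wp(th,r):
    t=np.radians(th); return C+r*(np.sin(t)*ex+np.cos(t)*ez), tgt(YAW-90,th,ey)
E
python3 - <<'E'
from h import *
print(delta(*wp(-30,.15))); p,R=wp(-30,.15); print(p)
for k in range(1,11):
    a=np.radians(7*k); print(7*k, round(.084*(1-np.cos(a)),4), round(-.084*np.sin(a),4))
E
```

```text
t [ 0.0994 -0.0012  0.0755] r [ 0.3  30.03  0.05] |t|=0.125 |r|=30.0
[0.45809441 0.03926571 0.22990381]
7 0.0006 -0.0102
14 0.0025 -0.0203
21 0.0056 -0.0301
28 0.0098 -0.0394
35 0.0152 -0.0482
42 0.0216 -0.0562
49 0.0289 -0.0634
56 0.037 -0.0696
63 0.0459 -0.0748
70 0.0553 -0.0789
```

jog_arm --rows '[{"rx":0.3,"ry":30,"rz":0,"tx":0.0994,"ty":-0.0012,"tz":0.0755,"gripper":-0.5},{"rx":0.3,"ry":30,"rz":0,"tx":0.0994,"ty":-0.0012,"tz":0.0755,"gripper":-0.5},{"rx":0.3,"ry":30,"rz":0,"tx":0.0994,"ty":-0.0012,"tz":0.0755,"gripper":-0.5},{"rx":0.3,"ry":30,"rz":0,"tx":0.0994,"ty":-0.0012,"tz":0.0755,"gripper":-0.5},{"rx":0.3,"ry":30,"rz":0,"tx":0.0994,"ty":-0.0012,"tz":0.0755,"gripper":-0.5},{"rx":0.3,"ry":30,"rz":0,"tx":0.0994,"ty":-0.0012,"tz":0.0755,"gripper":-0.5}]'

```text
time_s: 2.63
tool_pos: [0.4521, 0.0372, 0.2267]
tcp_rot: [[0.489, -0.173, -0.855], [-0.087, -0.985, 0.149], [-0.868, 0.001, -0.497]]
wrist_force: [-0.6, -0.1, -0.8]
width: 0.748
```

```bash
python3 - <<'E'
from h import *
st(); print(delta(*wp(-30,.15)));print(delta(*wp(-30,.084)))
E
```

```text
t 2.63 p [0.4521 0.0372 0.2267] F [-0.6 -0.1 -0.8] w 0.748 j [  9.8  -0.4 132.  -26.6  22.2 132.2]
t [-0.     -0.003  -0.0064] r [-0.08  0.21 -0.14] |t|=0.007 |r|=0.3
t [ 0.066  -0.0032 -0.0066] r [-0.08  0.21 -0.14] |t|=0.066 |r|=0.3
```

```bash
python3 - <<'E'
from h import *
print(delta(*wp(-20,.12)));print(delta(*wp(-20,.084)))
E
```

```text
t [ 0.0317 -0.0031 -0.0273] r [-0.1  -9.79 -0.14] |t|=0.042 |r|=9.8
t [ 0.0672 -0.0032 -0.0212] r [-0.1  -9.79 -0.14] |t|=0.071 |r|=9.8
```

jog_arm --rows '[{"rx":0,"ry":-9.8,"rz":0,"tx":0.0317,"ty":-0.001,"tz":-0.025,"gripper":-0.5},{"rx":0,"ry":-9.8,"rz":0,"tx":0.0317,"ty":-0.001,"tz":-0.025,"gripper":-0.5},{"rx":0,"ry":-9.8,"rz":0,"tx":0.0317,"ty":-0.001,"tz":-0.025,"gripper":-0.5},{"rx":0,"ry":-9.8,"rz":0,"tx":0.0317,"ty":-0.001,"tz":-0.025,"gripper":-0.5},{"rx":0,"ry":-9.8,"rz":0,"tx":0.0317,"ty":-0.001,"tz":-0.025,"gripper":-0.5}]'

```text
time_s: 3.05
tool_pos: [0.4954, 0.0326, 0.2153]
tcp_rot: [[0.34, -0.174, -0.924], [-0.059, -0.985, 0.163], [-0.939, -0.001, -0.345]]
wrist_force: [0.2, -0.1, 0.1]
width: 0.753
```

```bash
python3 - <<'E'
from h import *
st(); print(state()["dq"].round(1)); print(delta(*wp(-20,.084)))
E
```

```text
t 3.05 p [0.4954 0.0326 0.2153] F [ 0.2 -0.1  0.1] w 0.753 j [  5.7   6.7 122.4 -10.1  31.8 113.4]
[ 0.8 -0.8  1.8 -0.6 -0.3  0.6]
t [ 0.037  -0.0002  0.0047] r [-0.2  -0.17 -0.01] |t|=0.037 |r|=0.3
```

jog_arm --rows '[{"rx":0,"ry":0,"rz":0,"tx":0.02,"ty":0,"tz":0.0045,"gripper":-0.5},{"rx":0,"ry":0,"rz":0,"tx":0.037,"ty":0,"tz":0.0045,"gripper":-0.5},{"rx":0,"ry":0,"rz":0,"tx":0.037,"ty":0,"tz":0.0045,"gripper":-0.5},{"rx":0,"ry":0,"rz":0,"tx":0.037,"ty":0,"tz":0.0045,"gripper":0},{"rx":0,"ry":0,"rz":0,"tx":0.037,"ty":0,"tz":0.0045,"gripper":0},{"rx":0,"ry":0,"rz":0,"tx":0.037,"ty":0,"tz":0.0045,"gripper":0},{"rx":0,"ry":0,"rz":0,"tx":0.037,"ty":0,"tz":0.0045,"gripper":0}]' --grip_force 8

```text
time_s: 3.63
tool_pos: [0.5049, 0.0334, 0.1801]
tcp_rot: [[0.344, -0.172, -0.923], [-0.056, -0.985, 0.162], [-0.937, -0.004, -0.348]]
wrist_force: [3.1, 10.5, -4.4]
width: 0.568
```

```bash
python3 - <<'E'
from h import *
st(); print(delta(*wp(-20,.084)))
p,d=get_image("side"); cv2.imwrite("pics/e.png",cv2.resize(p[180:330,200:400,::-1],None,fx=4,fy=4,interpolation=cv2.INTER_CUBIC))
E
```

```text
t 3.63 p [0.5049 0.0334 0.1801] F [ 3.1 10.5 -4.4] w 0.568 j [  5.6  11.2 123.2 -11.6  26.3 115. ]
t [0.0008 0.0022 0.0012] r [-0.17 -0.37  0.19] |t|=0.003 |r|=0.5
```

View pics/e.png

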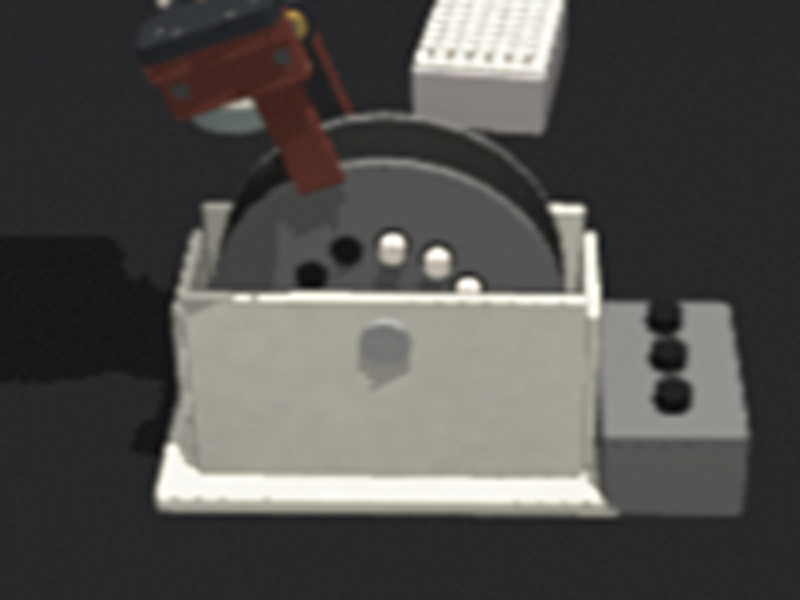

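The pinch holds at 50 mm opening, with the wheel about 2 mm further toward +y than modelled, so I'll correct for that in the stroke.

jog_arm --rows '[{"rx":0,"ry":-7,"rz":0,"tx":0.0006,"ty":-0.002,"tz":-0.0102,"gripper":0},{"rx":0,"ry":-14,"rz":0,"tx":0.0025,"ty":-0.002,"tz":-0.0203,"gripper":0},{"rx":0,"ry":-21,"rz":0,"tx":0.0056,"ty":-0.002,"tz":-0.0301,"gripper":0},{"rx":0,"ry":-28,"rz":0,"tx":0.0098,"ty":-0.002,"tz":-0.0394,"gripper":0},{"rx":0,"ry":-35,"rz":0,"tx":0.0152,"ty":-0.002,"tz":-0.0482,"gripper":0},{"rx":0,"ry":-42,"rz":0,"tx":0.0216,"ty":-0.002,"tz":-0.0562,"gripper":0},{"rx":0,"ry":-49,"rz":0,"tx":0.0289,"ty":-0.002,"tz":-0.0634,"gripper":0},{"rx":0,"ry":-56,"rz":0,"tx":0.037,"ty":-0.002,"tz":-0.0696,"gripper":0},{"rx":0,"ry":-63,"rz":0,"tx":0.0459,"ty":-0.002,"tz":-0.0748,"gripper":0},{"rx":0,"ry":-63,"rz":0,"tx":0.0459,"ty":-0.002,"tz":-0.0748,"gripper":0}]'

```text
time_s: 4.52
tool_pos: [0.5898, 0.0185, 0.1547]
tcp_rot: [[-0.678, -0.173, -0.714], [0.12, -0.985, 0.125], [-0.725, -0.001, 0.689]]
wrist_force: [-8.5, 0.7, -8.6]
width: 0.566
```

```bash
sed -i 's/^C=.*; YAW/C=np.array([.5323,.0287,.1]); YAW/' h.py; python3 - <<'E'
from h import *
st(); print(delta(*wp(43,.084))); print(state()["dq"].round(0))
p,d=get_image("side"); cv2.imwrite("pics/f.png",cv2.resize(p[180:330,200:400,::-1],None,fx=4,fy=4,interpolation=cv2.INTER_CUBIC))
E
```

```text
t 4.52 p [0.5898 0.0185 0.1547] F [-8.5  0.7 -8.6] w 0.566 j [ -2.2  48.   72.    5.5 103.2  96.9]
t [-0.0041 -0.0002  0.0054] r [-0.1   0.51  0.13] |t|=0.007 |r|=0.5
[ 1. -8.  7. -1. -9.  0.]
```

View pics/f.png

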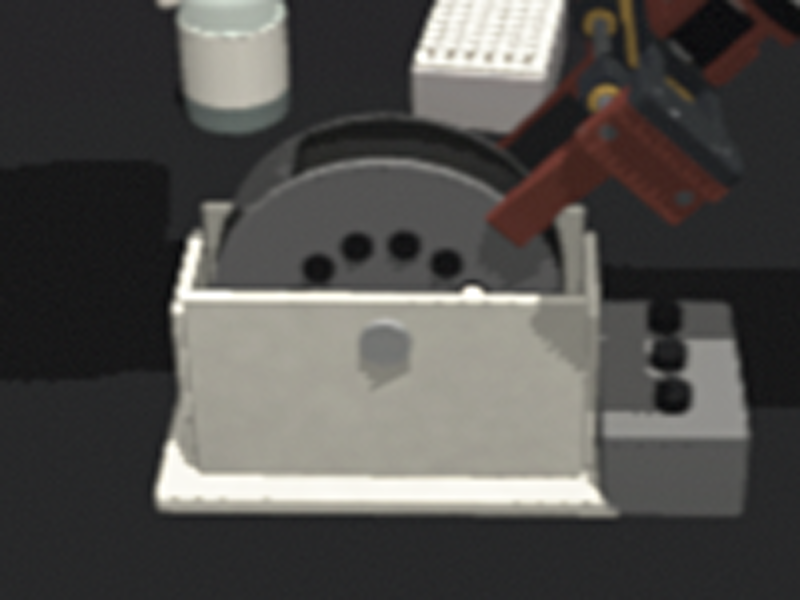

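jog_arm --rows '[{"rx":0,"ry":0,"rz":0,"tx":0,"ty":0,"tz":0,"gripper":-0.5},{"rx":0,"ry":0,"rz":0,"tx":0,"ty":0,"tz":0,"gripper":-0.5},{"rx":0,"ry":0,"rz":0,"tx":0,"ty":0,"tz":0,"gripper":-0.5}]'

```text
time_s: 4.82
tool_pos: [0.5893, 0.0197, 0.164]
tcp_rot: [[-0.666, -0.171, -0.726], [0.118, -0.985, 0.125], [-0.736, -0.002, 0.677]]
wrist_force: [-0.6, 0.7, 0.3]
width: 0.739
```

```bash
python3 - <<'E'
from h import *
st(); print(delta(*wp(43,.084)))
p,d=get_image("scene"); cv2.imwrite("pics/g.png",cv2.resize(p[150:300,240:440,::-1],None,fx=4,fy=4,interpolation=cv2.INTER_CUBIC))
for q in ["pocket","key"]: print([(np.round(r["location"],3),round(r["confidence"],2)) for r in landmark_of("scene",q)])
E
```

```text
t 4.82 p [0.5893 0.0197 0.164 ] F [-0.6  0.7  0.3] w 0.739 j [ -2.1  46.9  72.5   5.5 102.9  96.9]
t [ 0.0022  0.0008 -0.0015] r [ 0.03 -0.42  0.14] |t|=0.003 |r|=0.4
[(array([0.477, 0.037, 0.147]), 0.97)]
[(array([0.492, 0.049, 0.156]), 0.69)]
```

View pics/g.png

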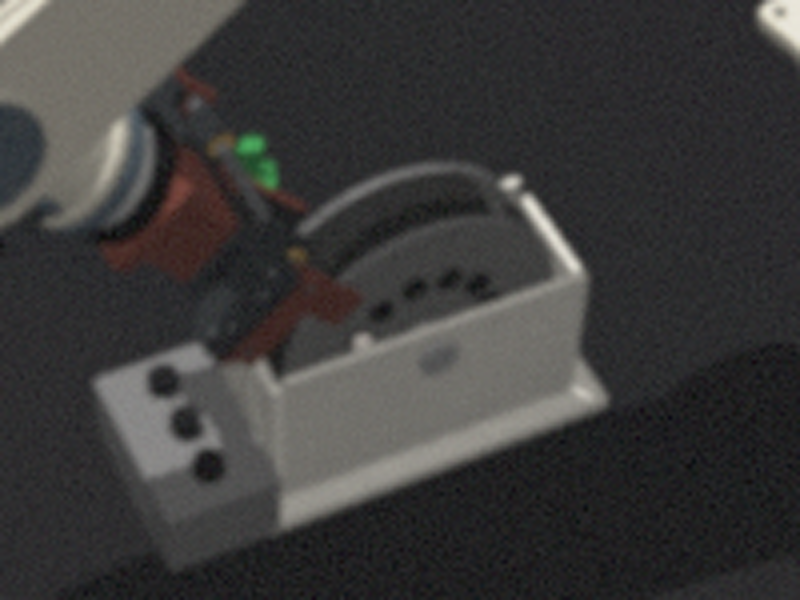

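The pocket is now visible: the network puts it at (0.477, 0.037, 0.147), which is radius 73 mm and angle about -50°, so one more stroke of about 50° is needed. I'll arc back with the jaws open.

jog_arm --rows '[{"rx":0,"ry":7,"rz":0,"tx":0.0006,"ty":0,"tz":0.0102,"gripper":-0.5},{"rx":0,"ry":14,"rz":0,"tx":0.0025,"ty":0,"tz":0.0203,"gripper":-0.5},{"rx":0,"ry":21,"rz":0,"tx":0.0056,"ty":0,"tz":0.0301,"gripper":-0.5},{"rx":0,"ry":28,"rz":0,"tx":0.0098,"ty":0,"tz":0.0394,"gripper":-0.5},{"rx":0,"ry":35,"rz":0,"tx":0.0152,"ty":0,"tz":0.0482,"gripper":-0.5},{"rx":0,"ry":42,"rz":0,"tx":0.0216,"ty":0,"tz":0.0562,"gripper":-0.5},{"rx":0,"ry":49,"rz":0,"tx":0.0289,"ty":0,"tz":0.0634,"gripper":-0.5},{"rx":0,"ry":56,"rz":0,"tx":0.037,"ty":0,"tz":0.0696,"gripper":-0.5},{"rx":0,"ry":56,"rz":0,"tx":0.037,"ty":0,"tz":0.0696,"gripper":-0.5},{"rx":0,"ry":56,"rz":0,"tx":0.037,"ty":0,"tz":0.0696,"gripper":-0.5}]'

```text
time_s: 5.8
tool_pos: [0.5111, 0.0328, 0.1825]
tcp_rot: [[0.225, -0.171, -0.959], [-0.038, -0.985, 0.166], [-0.974, -0.001, -0.228]]
wrist_force: [1.1, -0.2, 0.9]
width: 0.754
```

```bash
python3 - <<'E'
from h import *
st(); print(delta(*wp(-13,.084)))
p,d=get_image("scene"); cv2.imwrite("pics/h.png",cv2.resize(p[150:300,240:440,::-1],None,fx=4,fy=4,interpolation=cv2.INTER_CUBIC))
for n in ["scene"]:
  for q in ["pocket","key"]:
    for r in landmark_of(n,q):
        v=np.array(r["location"])-C; print(q,np.round([v@ex,v@ey,v[2]],4),np.degrees(np.arctan2(v@ex,v[2])).round(1),r["confidence"])
E
```

```text
t 5.80 p [0.5111 0.0328 0.1825] F [ 1.1 -0.2  0.9] w 0.754 j [  4.2  13.2 117.8  -5.2  36.3 107.9]
t [ 0.0013  0.0004 -0.0025] r [-0.04 -0.17  0.06] |t|=0.003 |r|=0.2
pocket [-0.0573 -0.0025  0.0447] -52.0 0.68
key [-0.0455  0.0125  0.0617] -36.4 0.8
```

jog_arm --rows '[{"rx":0,"ry":0,"rz":0,"tx":0,"ty":0,"tz":0,"gripper":0},{"rx":0,"ry":0,"rz":0,"tx":0,"ty":0,"tz":0,"gripper":0},{"rx":0,"ry":0,"rz":0,"tx":0,"ty":0,"tz":0,"gripper":0},{"rx":0,"ry":0,"rz":0,"tx":0,"ty":0,"tz":0,"gripper":0}]'

```text
time_s: 6.28
tool_pos: [0.5145, 0.0319, 0.1818]
tcp_rot: [[0.225, -0.172, -0.959], [-0.039, -0.985, 0.168], [-0.974, -0.001, -0.228]]
wrist_force: [0.7, -3.3, 1.0]
width: 0.569
```

jog_arm --rows '[{"rx":0,"ry":-7,"rz":0,"tx":0.0006,"ty":0,"tz":-0.0102,"gripper":0},{"rx":0,"ry":-14,"rz":0,"tx":0.0025,"ty":0,"tz":-0.0203,"gripper":0},{"rx":0,"ry":-21,"rz":0,"tx":0.0056,"ty":0,"tz":-0.0301,"gripper":0},{"rx":0,"ry":-28,"rz":0,"tx":0.0098,"ty":0,"tz":-0.0394,"gripper":0},{"rx":0,"ry":-35,"rz":0,"tx":0.0152,"ty":0,"tz":-0.0482,"gripper":0},{"rx":0,"ry":-42,"rz":0,"tx":0.0216,"ty":0,"tz":-0.0562,"gripper":0},{"rx":0,"ry":-49,"rz":0,"tx":0.0289,"ty":0,"tz":-0.0634,"gripper":0},{"rx":0,"ry":-51,"rz":0,"tx":0.0311,"ty":0,"tz":-0.0653,"gripper":0},{"rx":0,"ry":-51,"rz":0,"tx":0.0311,"ty":0,"tz":-0.0653,"gripper":0},{"rx":0,"ry":-51,"rz":0,"tx":0.0311,"ty":0,"tz":-0.0653,"gripper":0}]'

```text
time_s: 7.12
tool_pos: [0.5831, 0.0198, 0.1643]
tcp_rot: [[-0.606, -0.172, -0.777], [0.106, -0.985, 0.136], [-0.789, -0.0, 0.615]]
wrist_force: [-4.1, -2.1, -6.1]
width: 0.569
```

```bash
cat >> h.py <<'E'
def ang(ns):
  for n in ns:
   p,d=get_image(n)
   cv2.imwrite("pics/%s_%d.png"%(n,int(state()["time_s"]*100)),p[:,:,::-1])
   for q,o in [("pocket",0),("key",13.67)]:
    for r in landmark_of(n,q)[:2]:
        v=np.array(r["location"])-C; print(n,q,np.round([v@ex,v@ey,v[2]],4),(np.degrees(np.arctan2(v@ex,v[2]))-o).round(1),round(r["confidence"],2))
E
python3 - <<'E'
from h import *
st(); print(delta(*wp(38,.084)))
ang(["scene","side"])
E
ls pics
```

```text
t 7.12 p [0.5831 0.0198 0.1643] F [-4.1 -2.1 -6.1] w 0.569 j [-1.9 43.8 76.3  5.  97.5 97. ]
t [-0.0016 -0.0002  0.0011] r [-0.08 -0.07  0.08] |t|=0.002 |r|=0.1
scene pocket [ 0.0004 -0.0021  0.0727] 0.3 0.96
scene key [0.0214 0.0138 0.0705] 3.2 0.76
scene key [-0.0005  0.0018 -0.1009] -193.4 0.18
side pocket [0.0028 0.004  0.0772] 2.0 0.98
side key [0.016  0.0126 0.0713] -1.0 0.64
side key [ 0.0386 -0.2954 -0.0962] 144.4 0.3
a_scene.png
a_side.png
a_wrist.png
b.png
b2.png
c.png
c2.png
d.png
e.png
f.png
g.png
h.png
scene_716.png
side_731.png
```

jog_arm --rows '[{"rx":0,"ry":0,"rz":0,"tx":0,"ty":0,"tz":0,"gripper":-0.5},{"rx":0,"ry":0,"rz":0,"tx":0,"ty":0,"tz":0,"gripper":-0.5},{"rx":0,"ry":0,"rz":0,"tx":0,"ty":0,"tz":0,"gripper":-0.5},{"rx":0,"ry":0,"rz":0,"tx":-0.03,"ty":0,"tz":0,"gripper":-0.5},{"rx":0,"ry":0,"rz":0,"tx":-0.06,"ty":0,"tz":0,"gripper":-0.5},{"rx":0,"ry":0,"rz":0,"tx":-0.06,"ty":0,"tz":0,"gripper":-0.5}]'

```text
time_s: 7.92
tool_pos: [0.6241, 0.0137, 0.219]
tcp_rot: [[-0.595, -0.172, -0.785], [0.106, -0.985, 0.135], [-0.796, -0.003, 0.605]]
wrist_force: [-0.3, 0.2, 1.4]
width: 0.751
```

```bash
python3 - <<'E'
from h import *
st(); print(delta(C+[-0.05,.008,.23],tgt(YAW-90)))
E
```

```text
t 7.92 p [0.6241 0.0137 0.219 ] F [-0.3  0.2  1.4] w 0.751 j [ -2.2  43.6  68.5   5.  104.8  97.3]
t [-0.0015  0.0014  0.1816] r [-0.05 37.21  0.21] |t|=0.182 |r|=37.2
```

jog_arm --rows '[{"rx":0,"ry":5,"rz":0,"tx":-0.02,"ty":0,"tz":0.025,"gripper":-0.5},{"rx":0,"ry":37.2,"rz":0,"tx":-0.0015,"ty":0.0014,"tz":0.1816,"gripper":-0.5},{"rx":0,"ry":37.2,"rz":0,"tx":-0.0015,"ty":0.0014,"tz":0.1816,"gripper":-0.5},{"rx":0,"ry":37.2,"rz":0,"tx":-0.0015,"ty":0.0014,"tz":0.1816,"gripper":-0.5},{"rx":0,"ry":37.2,"rz":0,"tx":-0.0015,"ty":0.0014,"tz":0.1816,"gripper":-0.5},{"rx":0,"ry":37.2,"rz":0,"tx":-0.0015,"ty":0.0014,"tz":0.1816,"gripper":-0.5},{"rx":0,"ry":37.2,"rz":0,"tx":-0.0015,"ty":0.0014,"tz":0.1816,"gripper":-0.5},{"rx":0,"ry":37.2,"rz":0,"tx":-0.0015,"ty":0.0014,"tz":0.1816,"gripper":-0.5},{"rx":0,"ry":37.2,"rz":0,"tx":-0.0015,"ty":0.0014,"tz":0.1816,"gripper":-0.5},{"rx":0,"ry":37.2,"rz":0,"tx":-0.0015,"ty":0.0014,"tz":0.1816,"gripper":-0.5}]'

```text
time_s: 8.75
tool_pos: [0.4801, 0.0368, 0.3254]
tcp_rot: [[-0.013, -0.172, -0.985], [0.003, -0.985, 0.172], [-1.0, -0.001, 0.013]]
wrist_force: [0.0, -1.1, -1.1]
width: 0.749
```

```bash
python3 - <<'E'
from h import *
st(); print(state()["dq"].round(1))
p,d=get_image("wrist"); m=camera_model("wrist"); np.save("/tmp/i.npy",dict(p=p,d=d,m=m),allow_pickle=True)
cv2.imwrite("pics/i.png",p[:,:,::-1])
Wf=cloud("wrist",d,m=m); b=Wf.reshape(-1,3); b=b[~np.isnan(b[:,0])]
v=b-C; X=v@ex; Y=v@ey; Z=v[:,2]
k=(abs(X)<.09)&(abs(Y)<.024)&(Z>.03)
# floor
f=(abs(X)<.018)&(abs(Y)<.012)&(Z>.06)&(Z<.082)
A=np.c_[X[f],Y[f],np.ones(f.sum())]; s=np.linalg.lstsq(A,Z[f],rcond=None)[0]; print("floor",s,np.degrees(np.arctan(s[0])),f.sum())
for y0 in [-.01,0,.01]:
  row=[]
  for x0 in np.arange(-.05,.051,.004):
    kk=k&(abs(X-x0)<.002)&(abs(Y-y0)<.003); row.append(round(np.median(Z[kk])*1000,1) if kk.sum() else None)
  print(y0,row)
for x0 in [-.06,-.02,0,.02,.06]:
    kk=(abs(X-x0)<.005)&(Z>.055)&(abs(Y)<.03); print("Y",x0,Y[kk].min(),Y[kk].max())
for q,o in [("pocket",0),("key",13.67)]:
    for r in landmark_of("wrist",q)[:2]:
        v=np.array(r["location"])-C; print(q,np.round([v@ex,v@ey,v[2]],4),r["confidence"])
E
```

```text
t 8.75 p [0.4801 0.0368 0.3254] F [ 0.  -1.1 -1.1] w 0.749 j [  2.8   5.7 104.2   0.2  70.8 102.7]
[-0.1  0.8  0.  -0.1 -0.2  0.2]
floor [0.01065273 0.01170607 0.07402315] 0.6103331993917763 1281
-0.01 [np.float64(74.7), np.float64(77.0), np.float64(79.5), np.float64(81.5), np.float64(332.6), np.float64(322.5), np.float64(321.3), np.float64(318.8), np.float64(73.7), np.float64(73.9), np.float64(74.1), np.float64(74.0), np.float64(74.1), np.float64(74.1), np.float64(73.7), np.float64(74.1), np.float64(74.0), np.float64(74.1), np.float64(74.1), np.float64(84.4), np.float64(84.6), np.float64(84.0), np.float64(81.0), np.float64(79.0), np.float64(77.1), np.float64(74.6)]
0 [np.float64(74.3), np.float64(76.7), np.float64(78.8), np.float64(81.3), np.float64(332.7), np.float64(322.3), np.float64(321.4), np.float64(319.3), np.float64(73.8), np.float64(73.9), np.float64(73.7), np.float64(73.8), np.float64(74.0), np.float64(74.1), np.float64(73.9), np.float64(73.9), np.float64(73.7), np.float64(74.0), np.float64(74.0), np.float64(84.1), np.float64(84.4), np.float64(84.0), np.float64(81.5), np.float64(79.2), np.float64(76.9), np.float64(74.7)]
0.01 [np.float64(74.3), np.float64(76.9), np.float64(79.2), np.float64(81.4), np.float64(332.6), np.float64(322.5), np.float64(321.5), np.float64(319.2), np.float64(73.9), np.float64(74.1), np.float64(74.2), np.float64(74.0), np.float64(74.1), np.float64(74.0), np.float64(73.9), np.float64(75.3), np.float64(85.4), np.float64(85.3), np.float64(85.4), np.float64(84.5), np.float64(84.6), np.float64(84.3), np.float64(81.3), np.float64(79.1), np.float64(76.8), np.float64(74.5)]
Y -0.06 -0.025774984087286606 0.024161693994081523
Y -0.02 -0.029976551085031458 0.0299789710974633
Y 0 -0.026148821925406112 0.023835315274592074
Y 0.02 -0.025702858336879766 0.02343212352919226
Y 0.06 -0.02583978717173266 0.024116742863552296
pocket [-0.0007 -0.0001  0.075 ] 0.61
key [0.0187 0.0174 0.0779] 0.93
```

View pics/i.png

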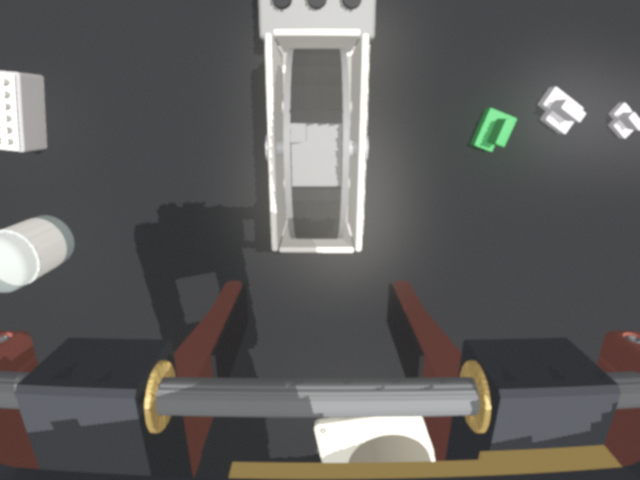

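Image: the pocket (290–340, 123–187) is straight up, floor level within 0.6°, centred on the axle within 1 mm, with the key at upper left (+x, +y) at (297,132). The wheel is at rest. Next, the block at (562,110).

```bash
python3 - <<'E'
from h import *
st(); print(delta([.521,-.269,.25],tgt(-41)))
E
```

```text
t 8.90 p [0.4798 0.0367 0.325 ] F [0.6 0.1 0.8] w 0.750 j [  2.8   5.7 104.3   0.2  70.8 102.7]
t [ 0.0735  0.294  -0.0943] r [-58.93   0.68   0.44] |t|=0.317 |r|=58.9
```

jog_arm --rows '[{"rx":-7,"ry":0,"rz":0,"tx":0,"ty":0.03,"tz":-0.01,"gripper":-0.5},{"rx":-58.9,"ry":0.7,"rz":0.4,"tx":0.0735,"ty":0.294,"tz":-0.0943,"gripper":-0.5},{"rx":-58.9,"ry":0.7,"rz":0.4,"tx":0.0735,"ty":0.294,"tz":-0.0943,"gripper":-0.5},{"rx":-58.9,"ry":0.7,"rz":0.4,"tx":0.0735,"ty":0.294,"tz":-0.0943,"gripper":-0.5},{"rx":-58.9,"ry":0.7,"rz":0.4,"tx":0.0735,"ty":0.294,"tz":-0.0943,"gripper":-0.5},{"rx":-58.9,"ry":0.7,"rz":0.4,"tx":0.0735,"ty":0.294,"tz":-0.0943,"gripper":-0.5},{"rx":-58.9,"ry":0.7,"rz":0.4,"tx":0.0735,"ty":0.294,"tz":-0.0943,"gripper":-0.5},{"rx":-58.9,"ry":0.7,"rz":0.4,"tx":0.0735,"ty":0.294,"tz":-0.0943,"gripper":-0.5},{"rx":-58.9,"ry":0.7,"rz":0.4,"tx":0.0735,"ty":0.294,"tz":-0.0943,"gripper":-0.5},{"rx":-58.9,"ry":0.7,"rz":0.4,"tx":0.0735,"ty":0.294,"tz":-0.0943,"gripper":-0.5}]'

```text
time_s: 9.73
tool_pos: [0.5204, -0.2721, 0.2487]
tcp_rot: [[-0.0, 0.755, -0.656], [0.002, -0.656, -0.755], [-1.0, -0.002, -0.001]]
wrist_force: [-0.2, -0.2, -0.2]
width: 0.753
```

jog_arm --rows '[{"rx":0,"ry":0,"rz":0,"tx":0,"ty":0,"tz":0,"gripper":-0.5},{"rx":0,"ry":0,"rz":0,"tx":0,"ty":0,"tz":0,"gripper":-0.5}]'

```text
time_s: 9.9
tool_pos: [0.5206, -0.2682, 0.2509]
tcp_rot: [[0.002, 0.753, -0.658], [0.002, -0.658, -0.753], [-1.0, 0.0, -0.003]]
wrist_force: [-0.1, -0.1, 0.1]
width: 0.754
```

```bash
python3 - <<'E'
from h import *
st()
p,d=get_image("wrist"); m=camera_model("wrist"); np.save("/tmp/j.npy",dict(p=p,d=d,m=m),allow_pickle=True)
cv2.imwrite("pics/j.png",p[:,:,::-1])
W=cloud("wrist",d,m=m); sel=np.linalg.norm(W[...,:2]-[.521,-.269],axis=-1)<.05
w=W[sel]
for lo,hi in [(.008,.019),(.033,.045),(.008,.045)]:
    k=(w[:,2]>lo)&(w[:,2]<hi); print(k.sum(),cv2.minAreaRect(w[k][:,:2].astype(np.float32)*1000),np.median(w[k][:,2]))
print(delta([.521,-.269,.042],tgt(-41)))
print([(np.round(r["location"],4),round(r["confidence"],2)) for r in landmark_of("wrist","block")])
E
```

```text
t 9.90 p [ 0.5206 -0.2682  0.2509] F [-0.1 -0.1  0.1] w 0.754 j [-28.5  19.1  97.1   0.2  63.7  12.6]
948 ((522.7182006835938, -268.7817077636719), (46.20020294189453, 35.570167541503906), 49.21626281738281) 0.014425642985922582
368 ((522.6110229492188, -268.8836669921875), (30.204858779907227, 11.066502571105957), 48.854190826416016) 0.04032605083837881
1340 ((522.7182006835938, -268.7817077636719), (46.20020294189453, 35.570167541503906), 49.21626281738281) 0.014883922106599196
t [0.2093 0.0008 0.0013] r [-0.06 -0.15 -0.06] |t|=0.209 |r|=0.2
[(array([ 5.136e-01, -1.912e-01,  3.000e-04]), 0.92), (array([ 0.522 , -0.2702, -0.0007]), 0.86), (array([ 0.4966, -0.3561, -0.0026]), 0.61)]
```

View pics/j.png

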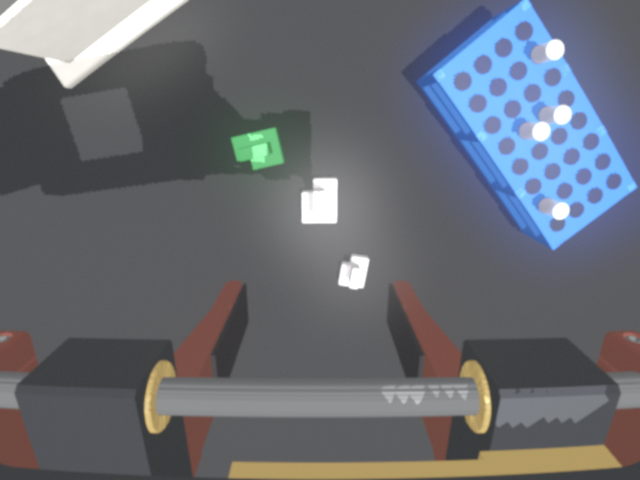

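This frame has the block at (320,202), with the notch at its upper left (+x, +y in my tool-aligned frame). Position (0.5227, -0.2688), yaw 49.0°; sizes 46 x 36 and 30 x 11–12 mm all match.

```bash
python3 - <<'E'
from h import *
st(); print(delta([.5227,-.2688,.043],tgt(-41)))
E
```

```text
t 10.00 p [ 0.5209 -0.2676  0.2516] F [-0.8  0.9  0.4] w 0.748 j [-28.4  19.1  97.1   0.2  63.7  12.5]
t [0.2086 0.0018 0.0003] r [-0.01 -0.16 -0.09] |t|=0.209 |r|=0.2
```

jog_arm --rows '[{"rx":0,"ry":0,"rz":0,"tx":0.04,"ty":0.0014,"tz":-0.0005,"gripper":0.3},{"rx":0,"ry":0,"rz":0,"tx":0.08,"ty":0.0014,"tz":-0.0005,"gripper":0.3},{"rx":0,"ry":0,"rz":0,"tx":0.12,"ty":0.0014,"tz":-0.0005,"gripper":0.3},{"rx":0,"ry":0,"rz":0,"tx":0.145,"ty":0.0014,"tz":-0.0005,"gripper":0.3},{"rx":0,"ry":0,"rz":0,"tx":0.165,"ty":0.0014,"tz":-0.0005,"gripper":0.3},{"rx":0,"ry":0,"rz":0,"tx":0.165,"ty":0.0014,"tz":-0.0005,"gripper":0.3},{"rx":0,"ry":0,"rz":0,"tx":0.165,"ty":0.0014,"tz":-0.0005,"gripper":0.3}]'

```text
time_s: 10.58
tool_pos: [0.5225, -0.268, 0.0864]
tcp_rot: [[0.002, 0.755, -0.655], [0.002, -0.655, -0.755], [-1.0, 0.0, -0.002]]
wrist_force: [-0.0, 0.1, 0.4]
width: 0.352
```

```bash
python3 - <<'E'
from h import *
st(); print(delta([.5227,-.2688,.043],tgt(-41)))
p,d=get_image("wrist"); cv2.imwrite("pics/k.png",p[:,:,::-1])
st(); print(delta([.5227,-.2688,.043],tgt(-41)))
E
```

```text
t 10.58 p [ 0.5225 -0.268   0.0864] F [-0.   0.1  0.4] w 0.352 j [-28.4  31.7 102.9   0.2  45.4  12.4]
t [0.0434 0.0007 0.0006] r [ 0.04 -0.14 -0.02] |t|=0.043 |r|=0.1
t 10.63 p [ 0.5234 -0.2687  0.0876] F [ 0.1 -0.4  0.5] w 0.347 j [-28.4  31.6 102.8   0.2  45.4  12.4]
t [ 0.0446 -0.0006  0.0006] r [ 0.04 -0.17 -0.17] |t|=0.045 |r|=0.2
```

View pics/k.png

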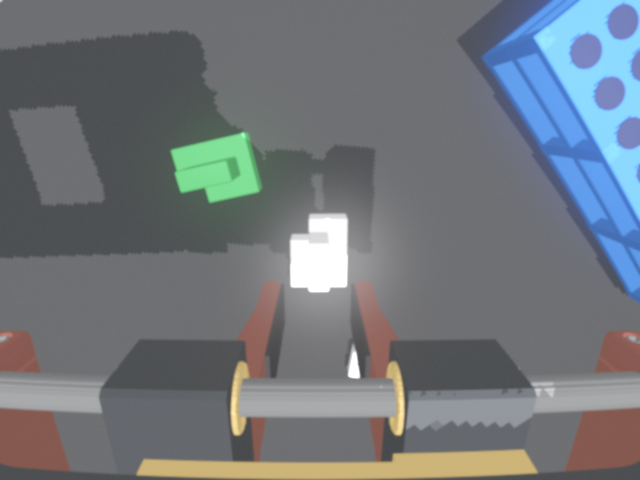

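The fin is centred between the fingers. Descending to grip it.

jog_arm --rows '[{"rx":0,"ry":0,"rz":0,"tx":0.025,"ty":0,"tz":0.0006,"gripper":0.3},{"rx":0,"ry":0,"rz":0,"tx":0.042,"ty":0,"tz":0.0006,"gripper":0.3},{"rx":0,"ry":0,"rz":0,"tx":0.044,"ty":0,"tz":0.0006,"gripper":0.3},{"rx":0,"ry":0,"rz":0,"tx":0.044,"ty":0,"tz":0.0006,"gripper":0.3},{"rx":0,"ry":0,"rz":0,"tx":0.044,"ty":0,"tz":0.0006,"gripper":1},{"rx":0,"ry":0,"rz":0,"tx":0.044,"ty":0,"tz":0.0006,"gripper":1},{"rx":0,"ry":0,"rz":0,"tx":0.044,"ty":0,"tz":0.0006,"gripper":1},{"rx":0,"ry":0,"rz":0,"tx":0.044,"ty":0,"tz":0.0006,"gripper":1},{"rx":0,"ry":0,"rz":0,"tx":0.044,"ty":0,"tz":0.0006,"gripper":1}]' --grip_force 25

```text
time_s: 11.38
tool_pos: [0.5226, -0.2697, 0.0431]
tcp_rot: [[0.004, 0.755, -0.656], [0.0, -0.656, -0.755], [-1.0, 0.003, -0.003]]
wrist_force: [-0.7, -0.3, 0.0]
width: 0.022
```

jog_arm --rows '[{"rx":0,"ry":0,"rz":0,"tx":0,"ty":0,"tz":0,"gripper":1},{"rx":0,"ry":0,"rz":0,"tx":-0.02,"ty":0,"tz":0,"gripper":1},{"rx":0,"ry":0,"rz":0,"tx":-0.05,"ty":0,"tz":0,"gripper":1},{"rx":0,"ry":0,"rz":0,"tx":-0.09,"ty":0,"tz":0,"gripper":1},{"rx":0,"ry":0,"rz":0,"tx":-0.13,"ty":0,"tz":0,"gripper":1},{"rx":0,"ry":0,"rz":0,"tx":-0.17,"ty":0,"tz":0,"gripper":1},{"rx":0,"ry":0,"rz":0,"tx":-0.21,"ty":0,"tz":0,"gripper":1},{"rx":0,"ry":0,"rz":0,"tx":-0.25,"ty":0,"tz":0,"gripper":1},{"rx":0,"ry":0,"rz":0,"tx":-0.25,"ty":0,"tz":0,"gripper":1}]'

```text
time_s: 12.13
tool_pos: [0.525, -0.2716, 0.3013]
tcp_rot: [[0.015, 0.755, -0.656], [-0.006, -0.656, -0.755], [-1.0, 0.015, -0.006]]
wrist_force: [0.7, -0.1, 1.0]
width: 0.005
```

```bash
python3 - <<'E'
from h import *
st()
p,d=get_image("wrist"); cv2.imwrite("pics/l.png",p[:,:,::-1])
st(); print(delta(C-.0005*ey+[0,0,.217],tgt(YAW-90)))
E
```

```text
t 12.13 p [ 0.525  -0.2716  0.3013] F [ 0.7 -0.1  1. ] w 0.005 j [-28.6  16.4  94.1   0.1  68.6  12.4]
t 12.18 p [ 0.5237 -0.2709  0.2975] F [-0.1 -0.1  0.1] w 0.006 j [-28.6  16.6  94.3   0.1  68.5  12.4]
t [-0.0205 -0.1896 -0.2314] r [58.8  -0.57 -0.43] |t|=0.300 |r|=58.8
```

View pics/l.png

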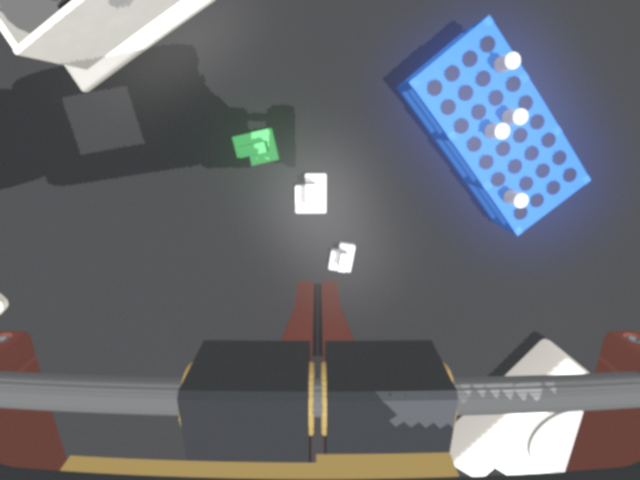

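The grasp missed: the jaws closed to 0 and the block is still on the bench at (311,195). Checking where it really is relative to the fingers.

```bash
python3 - <<'E'
from h import *
st()
s=state(); p,d=get_image("wrist"); m=camera_model("wrist")
W=cloud("wrist",d,m=m); sel=np.linalg.norm(W[...,:2]-[.521,-.269],axis=-1)<.05
w=W[sel]
for lo,hi in [(.006,.019),(.03,.045)]:
    k=(w[:,2]>lo)&(w[:,2]<hi); print(k.sum(),cv2.minAreaRect(w[k][:,:2].astype(np.float32)*1000),np.median(w[k][:,2]))
p0=s["tool_pos"];R=s["tcp_rot"]
print("tcp,tip px",proj("wrist",[p0,p0+R[:,0]*.025,p0+R[:,0]*.025-R[:,2]*.01],m))
p,d=get_image("side"); cv2.imwrite("pics/m.png",cv2.resize(p[330:470,260:400,::-1],None,fx=4,fy=4,interpolation=cv2.INTER_CUBIC))
W=cloud("side",d); sel=np.linalg.norm(W[...,:2]-[.521,-.269],axis=-1)<.05; w=W[sel]
for lo,hi in [(.006,.019),(.034,.045)]:
    k=(w[:,2]>lo)&(w[:,2]<hi); print(k.sum(),cv2.minAreaRect(w[k][:,:2].astype(np.float32)*1000),np.median(w[k][:,2]))
E
```

```text
t 12.18 p [ 0.5237 -0.2709  0.2975] F [-0.1 -0.1  0.1] w 0.006 j [-28.6  16.6  94.3   0.1  68.5  12.4]
776 ((519.1477661132812, -267.8836975097656), (45.28343200683594, 35.75410079956055), 49.096580505371094) 0.010921861971688124
304 ((519.7698974609375, -267.5772705078125), (29.990646362304688, 11.240678787231445), 48.663333892822266) 0.036772669646883804
tcp,tip px [[321.59486793 302.86548041]
 [321.32163552 281.06210432]
 [321.38070312 263.11964071]]
391 ((524.3836669921875, -267.8651428222656), (48.243900299072266, 38.06153869628906), 47.58650588989258) 0.01383623776034848
139 ((524.6434326171875, -268.7958679199219), (31.501384735107422, 13.29397964477539), 48.62865447998047) 0.039743722273315574
```

View pics/m.png

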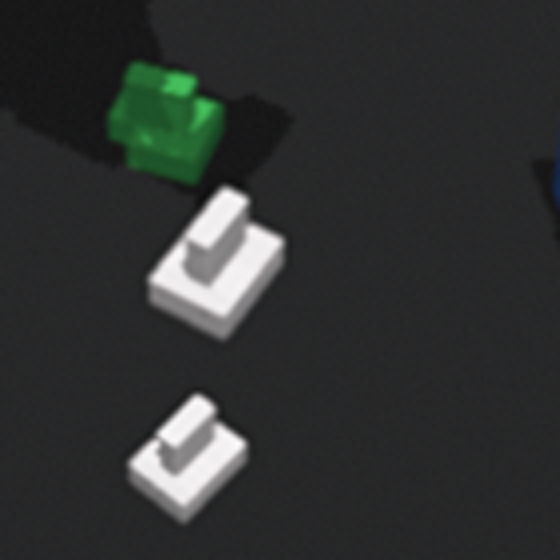

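The block hasn't moved at all, and the cameras agree on its position. I'll go down again and look from the side before closing.

```bash
python3 - <<'E'
from h import *
print(delta([.5227,-.2688,.043],tgt(-41)))
E
```

```text
t [ 0.2495 -0.     -0.0009] r [-0.   -0.16 -0.13] |t|=0.249 |r|=0.2
```

jog_arm --rows '[{"rx":0,"ry":0,"rz":0,"tx":0.01,"ty":0,"tz":0,"gripper":0.2},{"rx":0,"ry":0,"rz":0,"tx":0.05,"ty":0,"tz":0,"gripper":0.2},{"rx":0,"ry":0,"rz":0,"tx":0.09,"ty":0,"tz":0,"gripper":0.2},{"rx":0,"ry":0,"rz":0,"tx":0.13,"ty":0,"tz":0,"gripper":0.2},{"rx":0,"ry":0,"rz":0,"tx":0.17,"ty":0,"tz":0,"gripper":0.2},{"rx":0,"ry":0,"rz":0,"tx":0.2,"ty":0,"tz":0,"gripper":0.2},{"rx":0,"ry":0,"rz":0,"tx":0.23,"ty":0,"tz":0,"gripper":0.2},{"rx":0,"ry":0,"rz":0,"tx":0.25,"ty":0,"tz":0,"gripper":0.2},{"rx":0,"ry":0,"rz":0,"tx":0.25,"ty":0,"tz":0,"gripper":0.2},{"rx":0,"ry":0,"rz":0,"tx":0.25,"ty":0,"tz":0,"gripper":0.2}]'

```text
time_s: 13.12
tool_pos: [0.5201, -0.2683, 0.0397]
tcp_rot: [[-0.002, 0.755, -0.656], [0.004, -0.656, -0.755], [-1.0, -0.004, -0.001]]
wrist_force: [1.1, 0.4, 0.3]
width: 0.4
```

```bash
python3 - <<'E'
from h import *
st(); print(delta([.5227,-.2688,.043],tgt(-41)))
p,d=get_image("side"); cv2.imwrite("pics/n.png",cv2.resize(p[310:450,240:400,::-1],None,fx=4,fy=4,interpolation=cv2.INTER_CUBIC))
p,d=get_image("wrist"); cv2.imwrite("pics/n2.png",p[:,:,::-1])
st()
E
```

```text
t 13.12 p [ 0.5201 -0.2683  0.0397] F [1.1 0.4 0.3] w 0.400 j [-28.5  35.9 103.6   0.2  40.7  12.3]
t [-0.0033  0.0023 -0.0014] r [ 0.   -0.07  0.23] |t|=0.004 |r|=0.2
t 13.22 p [ 0.5223 -0.2696  0.0426] F [ 0.4 -0.5  1. ] w 0.404 j [-28.5  35.7 103.5   0.2  40.7  12.3]
```

View pics/n.png

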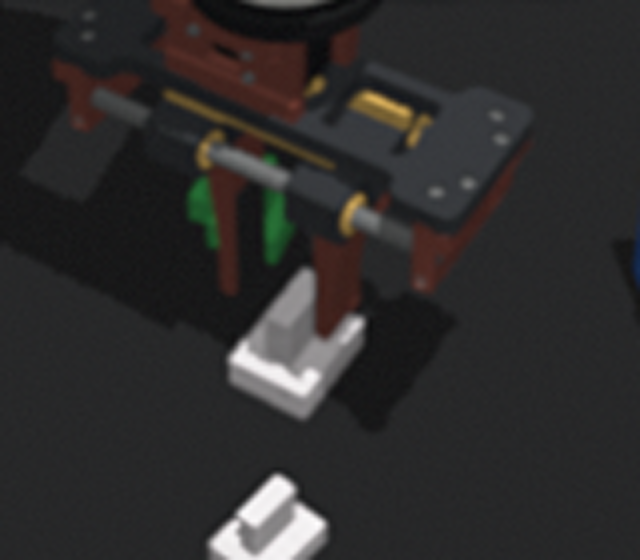

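View pics/n2.png

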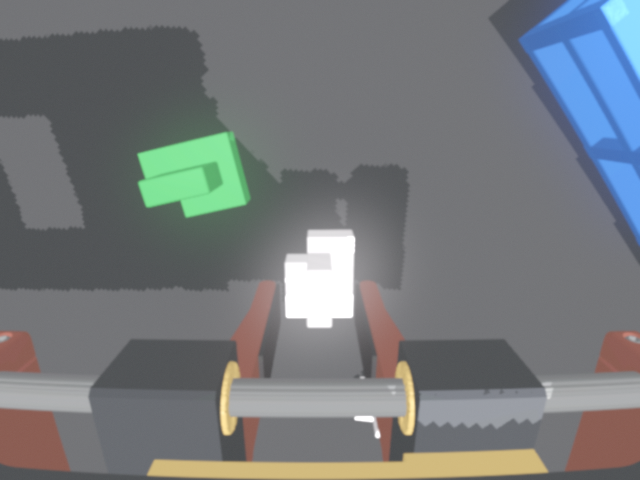

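The fingers clearly straddle the fin. Closing again and watching the opening.

jog_arm --rows '[{"rx":0,"ry":0,"rz":0,"tx":0,"ty":0,"tz":0,"gripper":0.75},{"rx":0,"ry":0,"rz":0,"tx":0,"ty":0,"tz":0,"gripper":0.75},{"rx":0,"ry":0,"rz":0,"tx":0,"ty":0,"tz":0,"gripper":0.75}]' --grip_force 25

```text
time_s: 13.47
tool_pos: [0.523, -0.2699, 0.0438]
tcp_rot: [[0.005, 0.755, -0.656], [-0.0, -0.656, -0.755], [-1.0, 0.004, -0.003]]
wrist_force: [-0.3, 0.2, 0.4]
width: 0.213
```

```bash
python3 - <<'E'
from h import *
p,d=get_image("side"); cv2.imwrite("pics/o.png",cv2.resize(p[310:450,240:400,::-1],None,fx=4,fy=4,interpolation=cv2.INTER_CUBIC))
p,d=get_image("wrist"); cv2.imwrite("pics/o2.png",p[200:400,200:440,::-1].repeat(2,0).repeat(2,1))
st()
E
```

```text
t 13.57 p [ 0.5227 -0.2698  0.0434] F [ 0.3 -0.3 -0.4] w 0.141 j [-28.5  35.6 103.5   0.2  40.7  12.3]
```

View pics/o.png

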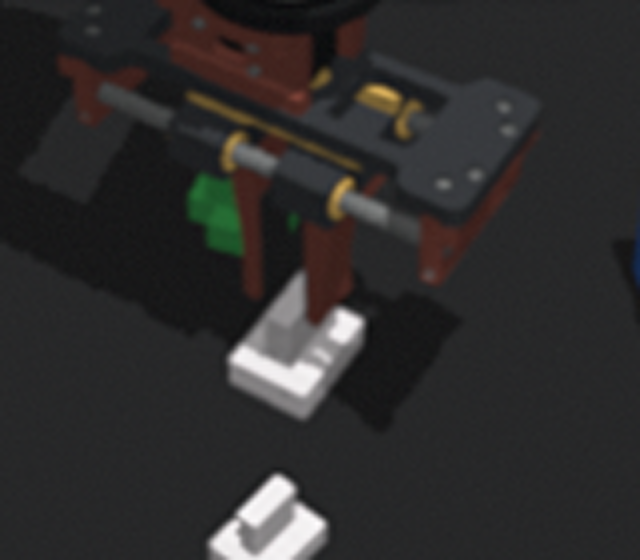

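View pics/o2.png

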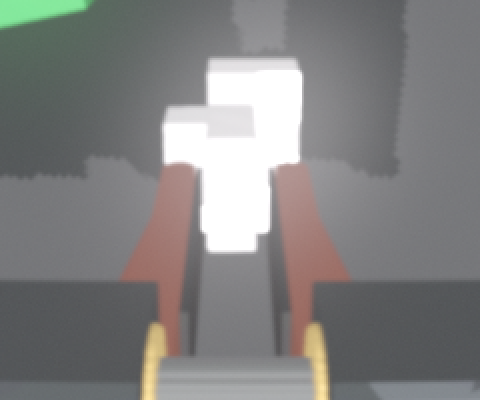

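jog_arm --rows '[{"rx":0,"ry":0,"rz":0,"tx":0,"ty":0,"tz":0,"gripper":0.8},{"rx":0,"ry":0,"rz":0,"tx":0,"ty":0,"tz":0,"gripper":0.8}]'

```text
time_s: 13.73
tool_pos: [0.5224, -0.2696, 0.0428]
tcp_rot: [[0.004, 0.755, -0.656], [0.0, -0.656, -0.755], [-1.0, 0.002, -0.003]]
wrist_force: [0.2, 0.1, 0.2]
width: 0.098
```

```bash
python3 - <<'E'
from h import *
p,d=get_image("wrist"); cv2.imwrite("pics/p2.png",p[200:400,200:440,::-1].repeat(2,0).repeat(2,1))
st()
E
```

```text
t 13.78 p [ 0.5224 -0.2696  0.0427] F [-0.3 -0.3  0.5] w 0.099 j [-28.5  35.7 103.5   0.2  40.7  12.3]
```

View pics/p2.png

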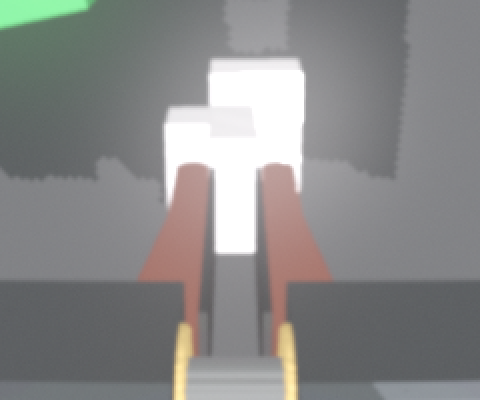

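```bash
python3 - <<'E'
from h import *
p0=np.array([.5223,-.2696,.0430]); R=tgt(-41)
for z in [.018,.03,.04,.05]:
    q=p0.copy(); q[2]=z
    for s in (1,-1):
        pts=[q+s*R[:,1]*a+b*R[:,2] for a in (.0178,.0313) for b in (-.01,.01)]
        print(z,s,((proj("side",pts)-[240,310])*4).round(0).tolist())
s=state(); print(s["tool_pos"]); m=camera_model("wrist")
print("fin top corners wrist", (proj("wrist",[np.array([.5227,-.2688,.04])+a*.015*np.array([.656,.755,0])+b*.006*R[:,1] for a in (1,-1) for b in (1,-1)],m)).round(0).tolist())
p,d=get_image("wrist"); 
print("depth fin center region", d[260:330:6,317], "finger", d[283:320:6,295])
W=cloud("wrist",d,m=m); 
for r in range(230,345,8): print(r, W[r,317].round(4), W[r,300].round(4), W[r,296].round(4))
E
```

```text
0.018 1 [[341.0, 339.0], [316.0, 372.0], [369.0, 352.0], [344.0, 386.0]]
0.018 -1 [[269.0, 303.0], [242.0, 335.0], [242.0, 290.0], [215.0, 322.0]]
0.03 1 [[341.0, 319.0], [315.0, 352.0], [370.0, 333.0], [344.0, 366.0]]
0.03 -1 [[268.0, 283.0], [242.0, 315.0], [242.0, 270.0], [215.0, 302.0]]
0.04 1 [[341.0, 302.0], [315.0, 335.0], [370.0, 316.0], [344.0, 349.0]]
0.04 -1 [[268.0, 267.0], [241.0, 299.0], [241.0, 254.0], [214.0, 285.0]]
0.05 1 [[342.0, 285.0], [315.0, 318.0], [370.0, 299.0], [344.0, 332.0]]
0.05 -1 [[268.0, 250.0], [241.0, 282.0], [240.0, 237.0], [213.0, 268.0]]
[ 0.52241619 -0.26957069  0.04270376]
fin top corners wrist [[330.0, 267.0], [304.0, 267.0], [330.0, 325.0], [305.0, 325.0]]
depth fin center region [0.18758526 0.18051106 0.17666142 0.1773964  0.17766297 0.17911753
 0.18105575 0.18105945 0.1823508  0.18401574 0.1853951  0.23009332] finger [0.1724961  0.16520718 0.16018401 0.15554513 0.15136282 0.14502887
 0.14168504]
230 [ 0.5371 -0.252   0.0022] [ 5.296e-01 -2.462e-01  2.000e-04] [ 0.5277 -0.245  -0.001 ]
238 [ 0.5362 -0.2531  0.0127] [ 5.266e-01 -2.496e-01  5.
[... 433 characters left out ...]
 -0.2623  0.014 ]
286 [ 0.5263 -0.2644  0.0405] [ 0.5231 -0.2565  0.049 ] [ 0.5222 -0.255   0.0502]
294 [ 0.5232 -0.2679  0.0394] [ 0.5235 -0.2566  0.0577] [ 0.522  -0.2557  0.0571]
302 [ 0.5209 -0.2706  0.0405] [ 0.5235 -0.257   0.0647] [ 0.5225 -0.2558  0.0652]
310 [ 0.5181 -0.2738  0.0404] [ 0.5237 -0.2572  0.0714] [ 0.5229 -0.2559  0.0723]
318 [ 0.5148 -0.2776  0.0391] [ 0.5241 -0.2572  0.0784] [ 0.5228 -0.2563  0.078 ]
326 [ 4.973e-01 -2.978e-01  2.000e-04] [ 0.5243 -0.2573  0.0843] [ 0.5228 -0.2568  0.0831]
334 [ 4.935e-01 -3.021e-01 -1.000e-04] [ 0.5243 -0.2576  0.0894] [ 0.523  -0.257   0.0887]
342 [ 4.898e-01 -3.063e-01 -1.000e-04] [ 0.5233 -0.2589  0.0917] [ 0.5235 -0.2568  0.0944]
```

Depth settles it: the fingertips end at z ≈ 0.046 while the TCP reads 0.043. They're closing above the fin, so the tips are about 25 mm shorter than stated. Checking what the interface says.

```bash
python3 - <<'E'
import workcell
from h import *
print([n for n in dir(workcell) if not n.startswith("__")]); print(getattr(workcell,"tip_extent",None)); print(state().keys())
st()
c=np.load("/tmp/j.npy",allow_pickle=True).item(); W=cloud("wrist",c["d"],m=c["m"])
print("j frame TCP .251: finger tip z", [W[r,235].round(3).tolist() for r in range(276,330,6)])
E
```

```text
['Unreachable', 'camera_model', 'finish_job', 'get_image', 'landmark_of', 'search_frame', 'state', 'tip_extent']
0.025
dict_keys(['time_s', 'joint_pos', 'dq', 'tau', 'tool_pos', 'tcp_rot', 'wrist_force', 'wrist_torque', 'width'])
t 13.83 p [ 0.5223 -0.2696  0.0426] F [-1.4 -0.2  0. ] w 0.102 j [-28.5  35.7 103.5   0.2  40.7  12.3]
j frame TCP .251: finger tip z [[0.387, -0.274, -0.001], [0.499, -0.235, 0.253], [0.5, -0.236, 0.26], [0.501, -0.237, 0.267], [0.5, -0.238, 0.268], [0.501, -0.239, 0.274], [0.5, -0.241, 0.276], [0.498, -0.242, 0.276], [0.497, -0.244, 0.277]]
```

```bash
python3 - <<'E'
from h import *
c=np.load("/tmp/l.npy",allow_pickle=True).item() if False else np.load("/tmp/j.npy",allow_pickle=True).item()
W=cloud("wrist",c["d"],m=c["m"])[:260].reshape(-1,3); R=tgt(-41)
k=(W[:,2]>.035)&(W[:,2]<.12); v=W[k]-np.array([.5227,-.2688,0])
a=v@R[:,1]; b=-v@R[:,2]
near=(abs(a)<.14)&(abs(b)<.09)
print(near.sum()); 
for A in np.arange(-.14,.141,.02):
    kk=near&(abs(a-A)<.01); 
    if kk.sum(): print(round(A,2),"b range",b[kk].min().round(3),b[kk].max().round(3),"zmax",v[kk,2].max().round(3),kk.sum())
E
```

```text
1125
-0.08 b range 0.044 0.057 zmax 0.043 116
-0.06 b range 0.046 0.061 zmax 0.044 279
-0.04 b range 0.049 0.058 zmax 0.043 17
0.0 b range -0.015 0.015 zmax 0.042 368
0.12 b range 0.082 0.09 zmax 0.062 69
0.14 b range 0.07 0.09 zmax 0.063 276
```

jog_arm --rows '[{"rx":0,"ry":0,"rz":0,"tx":0,"ty":0,"tz":0,"gripper":0.3},{"rx":0,"ry":0,"rz":0,"tx":0,"ty":0,"tz":0,"gripper":0.3},{"rx":0,"ry":0,"rz":0,"tx":0,"ty":0,"tz":0,"gripper":0.3}]'

```text
time_s: 14.08
tool_pos: [0.5223, -0.2695, 0.0424]
tcp_rot: [[0.003, 0.755, -0.656], [0.001, -0.656, -0.755], [-1.0, 0.002, -0.003]]
wrist_force: [-0.2, -0.0, 0.2]
width: 0.287
```

jog_arm --rows '[{"rx":0,"ry":0,"rz":0,"tx":0.008,"ty":0,"tz":-0.0005,"gripper":0.3},{"rx":0,"ry":0,"rz":0,"tx":0.016,"ty":0,"tz":-0.0005,"gripper":0.3},{"rx":0,"ry":0,"rz":0,"tx":0.02,"ty":0,"tz":-0.0005,"gripper":0.3},{"rx":0,"ry":0,"rz":0,"tx":0.023,"ty":0,"tz":-0.0005,"gripper":0.3},{"rx":0,"ry":0,"rz":0,"tx":0.023,"ty":0,"tz":-0.0005,"gripper":0.3},{"rx":0,"ry":0,"rz":0,"tx":0.023,"ty":0,"tz":-0.0005,"gripper":0.3}]'

```text
time_s: 14.58
tool_pos: [0.5225, -0.2691, 0.019]
tcp_rot: [[0.002, 0.755, -0.656], [0.001, -0.656, -0.755], [-1.0, 0.001, -0.002]]
wrist_force: [0.4, 0.0, -0.4]
width: 0.351
```

```bash
python3 - <<'E'
from h import *
s=state(); p,d=get_image("wrist"); m=camera_model("wrist"); W=cloud("wrist",d,m=m)
st()
for col in (296,290,284,340,346): print(col,[round(float(W[r,col,2]),4) for r in range(262,320,4)])
p,d=get_image("side"); cv2.imwrite("pics/q.png",cv2.resize(p[310:450,240:400,::-1],None,fx=4,fy=4,interpolation=cv2.INTER_CUBIC))
E
```

```text
t 14.63 p [ 0.5227 -0.2692  0.0193] F [-0.1  0.3  0.7] w 0.348 j [-28.5  37.9 103.6   0.2  38.4  12.4]
296 [-0.0004, 0.0007, 0.0017, 0.0061, 0.0122, 0.0147, 0.0154, 0.0142, 0.0143, 0.014, 0.0148, 0.0158, 0.0144, 0.0146, 0.014]
290 [0.0005, 0.0006, 0.0009, 0.0074, 0.0119, 0.0137, 0.0148, 0.0141, 0.014, 0.0135, 0.0136, 0.0146, 0.0141, 0.0141, 0.014]
284 [-0.0016, -0.0004, 0.0018, 0.0072, 0.0119, 0.0144, 0.0182, 0.0214, 0.0209, 0.0214, 0.0229, 0.0233, 0.0237, 0.0239, 0.0233]
340 [0.0147, 0.014, 0.0144, 0.0139, 0.0148, 0.0131, 0.0152, 0.0149, 0.0146, 0.0144, 0.0135, 0.0145, 0.0146, 0.014, 0.0149]
346 [0.0146, 0.0142, 0.0145, 0.0153, 0.0146, 0.0131, 0.0141, 0.0146, 0.0144, 0.0136, 0.0151, 0.015, 0.013, 0.0139, 0.0145]
```

View pics/q.png

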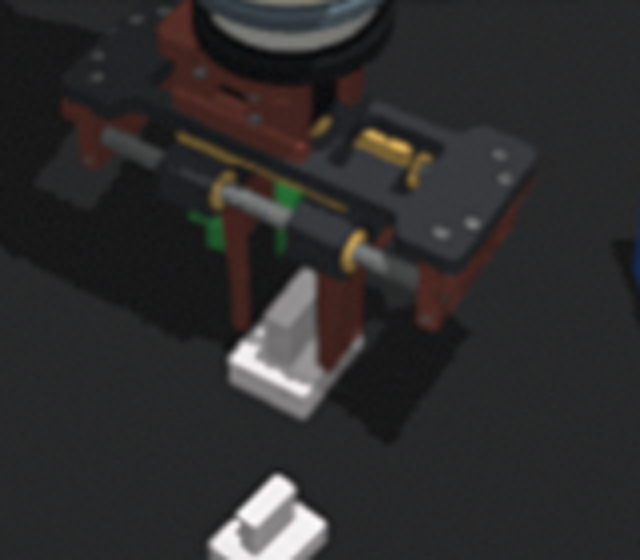

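The tips are now about 5 mm above the plate, straddling the fin. Closing.

jog_arm --rows '[{"rx":0,"ry":0,"rz":0,"tx":0,"ty":0,"tz":0,"gripper":1},{"rx":0,"ry":0,"rz":0,"tx":0,"ty":0,"tz":0,"gripper":1},{"rx":0,"ry":0,"rz":0,"tx":0,"ty":0,"tz":0,"gripper":1},{"rx":0,"ry":0,"rz":0,"tx":0,"ty":0,"tz":0,"gripper":1},{"rx":0,"ry":0,"rz":0,"tx":0,"ty":0,"tz":0,"gripper":1},{"rx":0,"ry":0,"rz":0,"tx":0,"ty":0,"tz":0,"gripper":1}]' --grip_force 25

```text
time_s: 15.18
tool_pos: [0.5228, -0.2692, 0.0197]
tcp_rot: [[0.003, 0.755, -0.656], [0.001, -0.656, -0.755], [-1.0, 0.002, -0.003]]
wrist_force: [-0.2, 0.3, 1.9]
width: 0.134
```

Width is 11.8 mm, so the fin is gripped. Lifting.

jog_arm --rows '[{"rx":0,"ry":0,"rz":0,"tx":-0.01,"ty":0,"tz":0,"gripper":1},{"rx":0,"ry":0,"rz":0,"tx":-0.03,"ty":0,"tz":0,"gripper":1},{"rx":0,"ry":0,"rz":0,"tx":-0.06,"ty":0,"tz":0,"gripper":1},{"rx":0,"ry":0,"rz":0,"tx":-0.1,"ty":0,"tz":0,"gripper":1},{"rx":0,"ry":0,"rz":0,"tx":-0.14,"ty":0,"tz":0,"gripper":1},{"rx":0,"ry":0,"rz":0,"tx":-0.18,"ty":0,"tz":0,"gripper":1},{"rx":0,"ry":0,"rz":0,"tx":-0.22,"ty":0,"tz":0,"gripper":1},{"rx":0,"ry":0,"rz":0,"tx":-0.245,"ty":0,"tz":0,"gripper":1},{"rx":0,"ry":0,"rz":0,"tx":-0.26,"ty":0,"tz":0,"gripper":1},{"rx":0,"ry":0,"rz":0,"tx":-0.26,"ty":0,"tz":0,"gripper":1}]'

```text
time_s: 16.02
tool_pos: [0.5235, -0.2702, 0.2843]
tcp_rot: [[0.01, 0.755, -0.656], [-0.003, -0.656, -0.755], [-1.0, 0.009, -0.004]]
wrist_force: [-0.5, -0.5, -0.2]
width: 0.132
```

```bash
python3 - <<'E'
from h import *
st()
p,d=get_image("wrist"); cv2.imwrite("pics/r.png",p[:,:,::-1]); m=camera_model("wrist"); W=cloud("wrist",d,m=m)
s=state(); st(); R=s["tcp_rot"]; v=(W.reshape(-1,3)-s["tool_pos"])@R
k=(abs(v[:,0])<.03)&(abs(v[:,1])<.03)&(abs(v[:,2])<.035)
v=v[k]; pl=v[(v[:,0]>.001)&(v[:,0]<.01)]; print("plate",len(pl),cv2.minAreaRect(np.c_[-pl[:,2],-pl[:,1]].astype(np.float32)*1000),np.median(pl[:,0]))
print(delta(C-.0005*ey+[0,0,.155],tgt(YAW-90)))
E
```

```text
t 16.02 p [ 0.5235 -0.2702  0.2843] F [-0.5 -0.5 -0.2] w 0.132 j [-28.5  17.3  95.1   0.1  67.   12.4]
t 16.07 p [ 0.5225 -0.2697  0.2816] F [-0.6  0.5 -2.2] w 0.135 j [-28.5  17.4  95.3   0.1  66.9  12.4]
plate 1636 ((10.239426612854004, 0.3024406433105469), (25.134891510009766, 36.127933502197266), 0.07141461968421936) 0.005735075668090355
t [ 0.0263 -0.1883 -0.2311] r [58.8  -0.35 -0.2 ] |t|=0.299 |r|=58.8
```

View pics/r.png

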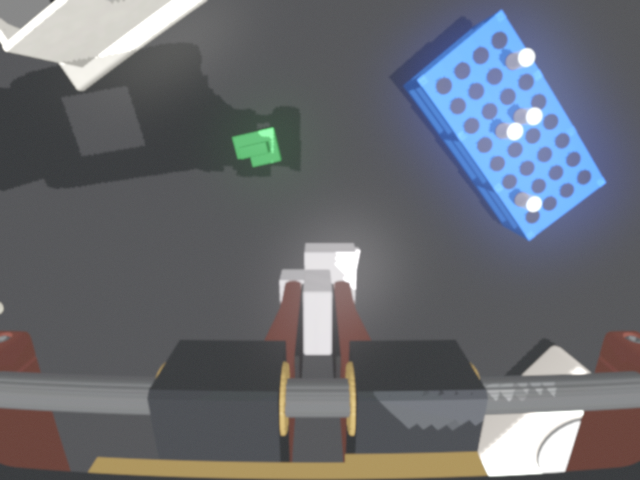

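The block is held square (0.1° off, centred within 0.3 mm, underside 19.7 mm below the TCP), with the notch at upper left. Moving above the pocket.

jog_arm --rows '[{"rx":6,"ry":0,"rz":0,"tx":0,"ty":-0.012,"tz":-0.015,"gripper":1},{"rx":58.8,"ry":-0.3,"rz":-0.2,"tx":0.026,"ty":-0.1881,"tz":-0.2311,"gripper":1},{"rx":58.8,"ry":-0.3,"rz":-0.2,"tx":0.026,"ty":-0.1881,"tz":-0.2311,"gripper":1},{"rx":58.8,"ry":-0.3,"rz":-0.2,"tx":0.026,"ty":-0.1881,"tz":-0.2311,"gripper":1},{"rx":58.8,"ry":-0.3,"rz":-0.2,"tx":0.026,"ty":-0.1881,"tz":-0.2311,"gripper":1},{"rx":58.8,"ry":-0.3,"rz":-0.2,"tx":0.026,"ty":-0.1881,"tz":-0.2311,"gripper":1},{"rx":58.8,"ry":-0.3,"rz":-0.2,"tx":0.026,"ty":-0.1881,"tz":-0.2311,"gripper":1},{"rx":58.8,"ry":-0.3,"rz":-0.2,"tx":0.026,"ty":-0.1881,"tz":-0.2311,"gripper":1},{"rx":58.8,"ry":-0.3,"rz":-0.2,"tx":0.026,"ty":-0.1881,"tz":-0.2311,"gripper":1},{"rx":58.8,"ry":-0.3,"rz":-0.2,"tx":0.026,"ty":-0.1881,"tz":-0.2311,"gripper":1}]'

```text
time_s: 16.9
tool_pos: [0.53, 0.0312, 0.2515]
tcp_rot: [[-0.007, -0.171, -0.985], [0.003, -0.985, 0.171], [-1.0, -0.001, 0.007]]
wrist_force: [-0.2, 0.4, -0.5]
width: 0.135
```

jog_arm --rows '[{"rx":0,"ry":0,"rz":0,"tx":0,"ty":0,"tz":0,"gripper":1},{"rx":0,"ry":0,"rz":0,"tx":0,"ty":0,"tz":0,"gripper":1}]'

```text
time_s: 17.07
tool_pos: [0.531, 0.0278, 0.2528]
tcp_rot: [[-0.005, -0.167, -0.986], [0.002, -0.986, 0.167], [-1.0, -0.001, 0.005]]
wrist_force: [-0.9, 0.2, -0.6]
width: 0.134
```

```bash
python3 - <<'E'
from h import *
st(); print(delta(C-.0008*ey+[0,0,.155],tgt(YAW-90)))
p,d=get_image("wrist"); cv2.imwrite("pics/s.png",p[:,:,::-1]); m=camera_model("wrist"); W=cloud("wrist",d,m=m)
s=state(); st(); print(delta(C-.0008*ey+[0,0,.155],tgt(YAW-90))); R=s["tcp_rot"]; v=(W.reshape(-1,3)-s["tool_pos"])@R
b=W.reshape(-1,3)-C; X=b@ex;Y=b@ey;Z=b[:,2]
# in tool frame: rim edges seen
a=-v[:,1]; x=-v[:,2]; h=v[:,0]
for x0 in [-.06,.035,.045,.055,.06,.065]:
    kk=(abs(x-x0)<.004)&(Z>.055)&(Z<.1)&(abs(a)<.032); 
    if kk.sum()>20: print("tool-frame rim Y at",x0,a[kk].min().round(4),a[kk].max().round(4),((a[kk].min()+a[kk].max())/2).round(4))
pl=v[(h>.001)&(h<.01)&(abs(a)<.03)&(abs(x)<.035)]; print("plate",cv2.minAreaRect(np.c_[-pl[:,2],-pl[:,1]].astype(np.float32)*1000))
for y0 in (-.012,0,.012):
  print(y0,[(round(x0*1000),round(float(np.median(Z[(abs(x-x0)<.001)&(abs(a-y0)<.003)&(Z>.05)&(Z<.1)])*1000),1)) for x0 in np.arange(.012,.062,.003) if ((abs(x-x0)<.001)&(abs(a-y0)<.003)&(Z>.05)&(Z<.1)).sum()])
ang(["scene"])
E
```

```text
t 17.07 p [0.531  0.0278 0.2528] F [-0.9  0.2 -0.6] w 0.134 j [1.600e+00 1.450e+01 1.034e+02 1.000e-01 6.240e+01 1.012e+02]
t [-0.0022 -0.0003 -0.0011] r [0.17 0.27 0.06] |t|=0.003 |r|=0.3
t 17.12 p [0.5313 0.0275 0.2531] F [ 0.4 -0.7 -0.3] w 0.138 j [1.600e+00 1.450e+01 1.034e+02 1.000e-01 6.240e+01 1.013e+02]
t [-0.0019 -0.0006 -0.0008] r [0.09 0.24 0.07] |t|=0.002 |r|=0.3
tool-frame rim Y at 0.035 -0.0247 0.0247 0.0
tool-frame rim Y at 0.045 -0.025 0.025 0.0
tool-frame rim Y at 0.055 -0.0254 0.0247 -0.0003
tool-frame rim Y at 0.06 -0.0255 0.0249 -0.0003
tool-frame rim Y at 0.065 -0.0249 0.0247 -0.0001
plate ((10.611626625061035, -0.9944305419921875), (36.21461868286133, 25.3641300201416), 88.74567413330078)
-0.012 [(12, 74.5), (15, 74.6), (18, 74.5), (21, 74.3), (24, 75.0), (27, 85.0), (30, 84.9), (33, 85.0), (36, 84.7), (39, 82.3), (42, 80.7), (45, 78.7), (48, 77.0), (51, 75.5), (54, 73.9), (57, 71.0), (60, 68.4)]
0 [(12, 74.6), (15, 74.4), (18, 74.6), (21, 74.4), (24, 74.1), (27, 84.8), (30, 85.2), (33, 85.4), (36, 84.6), (39, 82.2), (42, 80.6), (45, 78.8), (48, 77.2), (51, 75.5), (54, 73.9), (57, 71.1), (60, 68.5)]
0.012 [(12, 85.6), (15, 85.9), (18, 86.2), (21, 85.9), (24, 85.9), (27, 85.0), (30, 84.9), (33, 85.0), (36, 84.5), (39, 82.3), (42, 80.7), (45, 79.0), (48, 77.2), (51, 75.9), (54, 74.3), (57, 71.3), (60, 68.6)]
scene pocket [-0.0029 -0.0066  0.0723] -2.3 0.6
scene key [0.0175 0.0149 0.0705] 0.3 0.61
```

View pics/s.png

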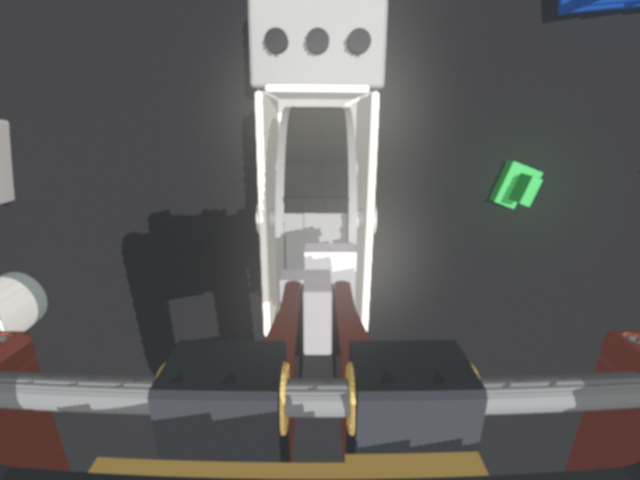

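```bash
python3 - <<'E'
from h import *
s=state(); m=camera_model("wrist"); p,d=get_image("wrist"); W=cloud("wrist",d,m=m); st()
R=s["tcp_rot"]; v=(W.reshape(-1,3)-s["tool_pos"])@R; a=-v[:,1]; x=-v[:,2]; h=v[:,0]
pl=(h>.002)&(h<.0095)&(abs(a)<.03)&(abs(x)<.035)
for x0 in np.arange(-.001,.024,.003):
    k=pl&(abs(x-x0)<.0015); print("plate x",round(x0,3),a[k].min().round(4),a[k].max().round(4),k.sum())
for x0 in np.arange(.03,.07,.005):
    k=(abs(x-x0)<.0025)&(h>.055)&(h<.085)&(abs(a)<.032); print("rim",round(x0,3),a[k].min().round(4),a[k].max().round(4),h[k].min().round(4))
k=(h>.075)&(h<.083)&(abs(a)<.022)&(x>.005)&(x<.035); print("floor a",np.percentile(a[k],[1,99]),x[k].max(),np.median(h[k]))
print(delta(C-.0008*ey+[0,0,.155],tgt(YAW-90)))
E
```

```text
t 17.32 p [0.5316 0.0275 0.2537] F [ 0.3 -0.1 -0.5] w 0.133 j [1.600e+00 1.440e+01 1.034e+02 1.000e-01 6.240e+01 1.014e+02]
plate x -0.001 -0.0185 0.0173 17
plate x 0.002 -0.019 0.0172 40
plate x 0.005 -0.0188 0.0171 47
plate x 0.008 -0.0187 0.0171 200
plate x 0.011 -0.0187 -0.0072 149
plate x 0.014 -0.0185 0.005 280
plate x 0.017 -0.0188 0.005 303
plate x 0.02 -0.0189 0.005 311
plate x 0.023 -0.0189 0.005 233
rim 0.03 -0.0247 0.0254 0.0666
rim 0.035 -0.0248 0.0254 0.0669
rim 0.04 -0.0248 0.0249 0.0689
rim 0.045 -0.0244 0.0251 0.0722
rim 0.05 -0.0244 0.0252 0.0755
rim 0.055 -0.0247 0.0253 0.0782
rim 0.06 -0.0247 0.0247 0.0818Traceback (most recent call last):
  File "<stdin>", line 8, in <module>
    return umr_minimum(a, axis, None, out, keepdims, initial, where)
ValueError: zero-size array to reduction operation minimum which has no identity
```

In the tool frame the plate is 1 mm to one side of the wheel centre, and the x gap is about right (2 mm). I'll correct by 1 mm and descend until the plate is just inside the disc edges.

jog_arm --rows '[{"rx":0,"ry":0.2,"rz":0,"tx":0.01,"ty":-0.001,"tz":0,"gripper":1},{"rx":0,"ry":0.2,"rz":0,"tx":0.025,"ty":-0.001,"tz":0,"gripper":1},{"rx":0,"ry":0.2,"rz":0,"tx":0.037,"ty":-0.001,"tz":0,"gripper":1},{"rx":0,"ry":0.2,"rz":0,"tx":0.041,"ty":-0.001,"tz":0,"gripper":1},{"rx":0,"ry":0.2,"rz":0,"tx":0.041,"ty":-0.001,"tz":0,"gripper":1},{"rx":0,"ry":0.2,"rz":0,"tx":0.041,"ty":-0.001,"tz":0,"gripper":1},{"rx":0,"ry":0.2,"rz":0,"tx":0.041,"ty":-0.001,"tz":0,"gripper":1}]'

```text
time_s: 17.9
tool_pos: [0.5323, 0.0294, 0.2135]
tcp_rot: [[0.002, -0.17, -0.985], [0.002, -0.985, 0.17], [-1.0, -0.002, -0.002]]
wrist_force: [-0.7, -0.3, -1.1]
width: 0.13
```

```bash
python3 - <<'E'
from h import *
st()
s=state(); m=camera_model("wrist"); p,d=get_image("wrist"); W=cloud("wrist",d,m=m); st()
cv2.imwrite("pics/t.png",p[150:400,180:460,::-1].repeat(2,0).repeat(2,1))
R=s["tcp_rot"]; v=(W.reshape(-1,3)-s["tool_pos"])@R; a=-v[:,1]; x=-v[:,2]; h=v[:,0]
pl=(h>.002)&(h<.0095)&(abs(a)<.03)&(abs(x)<.03)
for x0 in (.005,.02):
    k=pl&(abs(x-x0)<.0015); print("plate x",round(x0,3),a[k].min().round(4),a[k].max().round(4),k.sum())
k=pl&(abs(a+.013)<.004); print("plate xmax",x[k].max())
for x0 in np.arange(.03,.06,.005):
    k=(abs(x-x0)<.0025)&(h>.015)&(h<.05)&(abs(a)<.032); 
    if k.sum(): print("rim",round(x0,3),a[k].min().round(4),a[k].max().round(4),h[k].min().round(4))
print("prof",[(round(x0*1000,1),round(float(np.median(h[(abs(x-x0)<.0005)&(abs(a+.008)<.004)])*1000),1)) for x0 in np.arange(.015,.035,.001) if ((abs(x-x0)<.0005)&(abs(a+.008)<.004)).sum()])
p,d=get_image("side"); cv2.imwrite("pics/t2.png",cv2.resize(p[160:310,200:400,::-1],None,fx=4,fy=4,interpolation=cv2.INTER_CUBIC))
E
```

```text
t 17.90 p [0.5323 0.0294 0.2135] F [-0.7 -0.3 -1.1] w 0.130 j [1.800e+00 1.720e+01 1.056e+02 1.000e-01 5.710e+01 1.016e+02]
t 17.95 p [0.5323 0.0295 0.2136] F [-0.   0.8 -1.2] w 0.132 j [1.800e+00 1.720e+01 1.056e+02 1.000e-01 5.710e+01 1.016e+02]
plate x 0.005 -0.0188 0.0171 50
plate x 0.02 -0.0189 0.005 318
plate xmax 0.022901451976707086
rim 0.03 -0.0266 0.0232 0.0262
rim 0.035 -0.0267 0.0233 0.027
rim 0.04 -0.0268 0.0233 0.0296
rim 0.045 -0.0269 0.023 0.0323
rim 0.05 -0.0269 0.0233 0.0355
rim 0.055 -0.0269 0.0232 0.0387
prof [(np.float64(15.0), -5.9), (np.float64(16.0), 5.7), (np.float64(17.0), -104.0), (np.float64(18.0), -106.5), (np.float64(19.0), -105.9), (np.float64(20.0), -102.9), (np.float64(21.0), -102.3), (np.float64(22.0), -97.4), (np.float64(23.0), -101.1), (np.float64(24.0), -102.8), (np.float64(25.0), -100.8), (np.float64(26.0), -98.1), (np.float64(27.0), -96.3), (np.float64(28.0), -97.0), (np.float64(29.0), -102.7), (np.float64(30.0), -98.6), (np.float64(31.0), -102.1), (np.float64(32.0), -95.8), (np.float64(33.0), -95.9), (np.float64(34.0), 29.1), (np.float64(35.0), 30.4)]
```

View pics/t.png

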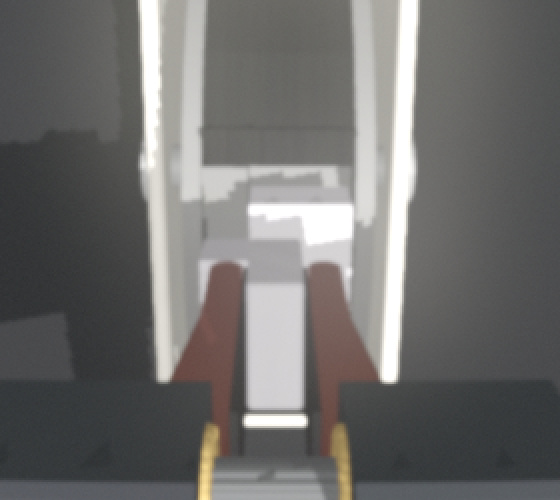

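View pics/t2.png

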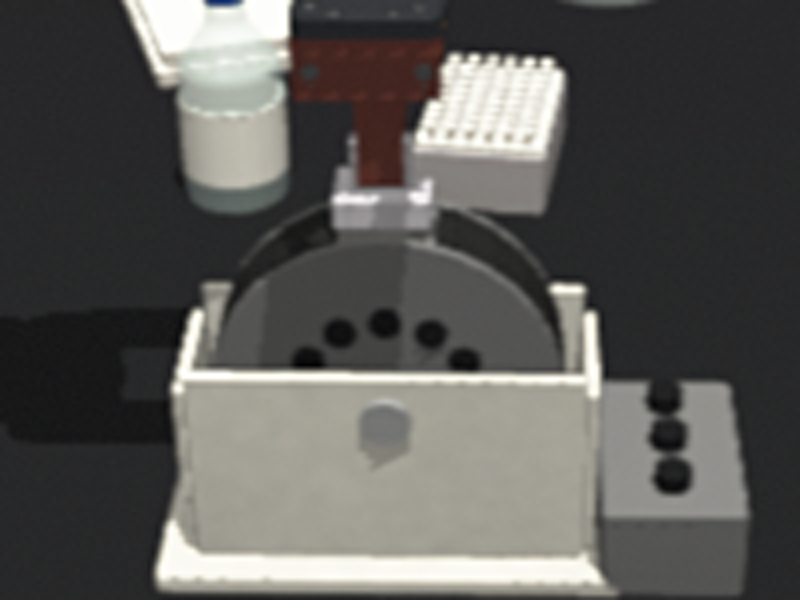

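The caps are symmetric about the hub, so the wheel is at 0. The plate is now 0.9 mm too far toward +y, so I'll shift ty +0.9 mm and lower.

jog_arm --rows '[{"rx":0,"ry":0,"rz":0,"tx":0,"ty":0.0009,"tz":0,"gripper":1},{"rx":0,"ry":0,"rz":0,"tx":0,"ty":0.0009,"tz":0,"gripper":1},{"rx":0,"ry":0,"rz":0,"tx":0.004,"ty":0.0009,"tz":0,"gripper":1},{"rx":0,"ry":0,"rz":0,"tx":0.007,"ty":0.0009,"tz":0,"gripper":1},{"rx":0,"ry":0,"rz":0,"tx":0.01,"ty":0.0009,"tz":0,"gripper":1},{"rx":0,"ry":0,"rz":0,"tx":0.012,"ty":0.0009,"tz":0,"gripper":1},{"rx":0,"ry":0,"rz":0,"tx":0.012,"ty":0.0009,"tz":0,"gripper":1},{"rx":0,"ry":0,"rz":0,"tx":0.012,"ty":0.0009,"tz":0,"gripper":1}]'

```text
time_s: 18.67
tool_pos: [0.5314, 0.0287, 0.2005]
tcp_rot: [[0.0, -0.17, -0.985], [0.002, -0.985, 0.17], [-1.0, -0.002, 0.0]]
wrist_force: [-0.2, 0.3, -1.7]
width: 0.137
```

```bash
python3 - <<'E'
from h import *
s=state(); m=camera_model("wrist"); p,d=get_image("wrist"); W=cloud("wrist",d,m=m); st()
cv2.imwrite("pics/u.png",p[150:400,180:460,::-1].repeat(2,0).repeat(2,1))
R=s["tcp_rot"]; v=(W.reshape(-1,3)-s["tool_pos"])@R; a=-v[:,1]; x=-v[:,2]; h=v[:,0]
pl=(h>.002)&(h<.0095)&(abs(a)<.03)&(abs(x)<.03)
for x0 in (.005,.02):
    k=pl&(abs(x-x0)<.0015); print("plate x",round(x0,3),a[k].min().round(4),a[k].max().round(4),k.sum())
for x0 in np.arange(.03,.06,.005):
    k=(abs(x-x0)<.0025)&(h>.009)&(h<.05)&(abs(a)<.032); 
    if k.sum(): print("rim",round(x0,3),a[k].min().round(4),a[k].max().round(4),h[k].min().round(4))
E
```

```text
t 18.72 p [0.5316 0.0287 0.2006] F [ 0.1  0.5 -0.4] w 0.129 j [1.800e+00 1.810e+01 1.062e+02 1.000e-01 5.560e+01 1.015e+02]
plate x 0.005 -0.0235 0.0227 57
plate x 0.02 -0.0188 0.005 315
rim 0.03 -0.0259 0.0241 0.0137
rim 0.035 -0.0259 0.0241 0.0138
rim 0.04 -0.026 0.0241 0.0164
rim 0.045 -0.0261 0.024 0.019
rim 0.05 -0.0258 0.0242 0.0222
rim 0.055 -0.0262 0.024 0.0246
```

View pics/u.png

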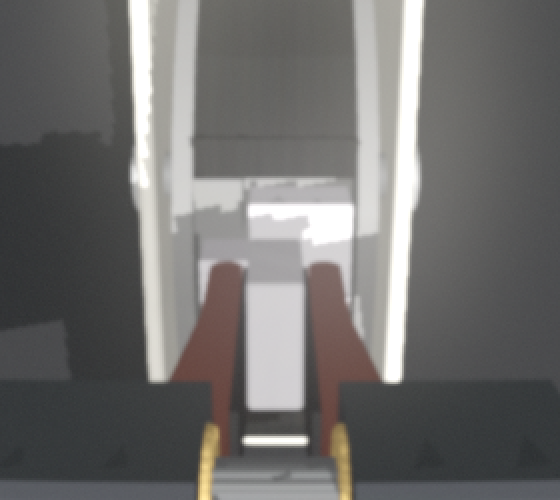

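Centred within 0.1 mm in y, the plate is already below the rim edges and there's no contact force. Lowering to the floor.

jog_arm --rows '[{"rx":0,"ry":0,"rz":0,"tx":0.002,"ty":0,"tz":-0.0005,"gripper":1},{"rx":0,"ry":0,"rz":0,"tx":0.004,"ty":0,"tz":-0.0005,"gripper":1},{"rx":0,"ry":0,"rz":0,"tx":0.0055,"ty":0,"tz":-0.0005,"gripper":1},{"rx":0,"ry":0,"rz":0,"tx":0.0065,"ty":0,"tz":-0.0005,"gripper":1},{"rx":0,"ry":0,"rz":0,"tx":0.0065,"ty":0,"tz":-0.0005,"gripper":1},{"rx":0,"ry":0,"rz":0,"tx":0.0065,"ty":0,"tz":-0.0005,"gripper":1}]'

```text
time_s: 19.22
tool_pos: [0.532, 0.0286, 0.1942]
tcp_rot: [[0.001, -0.17, -0.985], [0.002, -0.985, 0.17], [-1.0, -0.002, -0.0]]
wrist_force: [-0.8, -0.1, -0.9]
width: 0.135
```

jog_arm --rows '[{"rx":0,"ry":0,"rz":0,"tx":0.0005,"ty":0,"tz":0,"gripper":1},{"rx":0,"ry":0,"rz":0,"tx":0.001,"ty":0,"tz":0,"gripper":1},{"rx":0,"ry":0,"rz":0,"tx":0.0015,"ty":0,"tz":0,"gripper":1},{"rx":0,"ry":0,"rz":0,"tx":0.0015,"ty":0,"tz":0,"gripper":1}]'

```text
time_s: 19.55
tool_pos: [0.5327, 0.0286, 0.1937]
tcp_rot: [[0.002, -0.17, -0.985], [0.002, -0.985, 0.17], [-1.0, -0.002, -0.002]]
wrist_force: [-1.7, -0.1, 6.4]
width: 0.137
```

Contact at TCP z = 0.1937, exactly the predicted seated height, with 6 N. Easing off and releasing.

jog_arm --rows '[{"rx":0,"ry":0,"rz":0,"tx":-0.001,"ty":0,"tz":0,"gripper":1},{"rx":0,"ry":0,"rz":0,"tx":-0.001,"ty":0,"tz":0,"gripper":1},{"rx":0,"ry":0,"rz":0,"tx":-0.001,"ty":0,"tz":0,"gripper":0.5},{"rx":0,"ry":0,"rz":0,"tx":-0.001,"ty":0,"tz":0,"gripper":0.5},{"rx":0,"ry":0,"rz":0,"tx":-0.001,"ty":0,"tz":0,"gripper":0.5},{"rx":0,"ry":0,"rz":0,"tx":-0.001,"ty":0,"tz":0,"gripper":0.5}]'

```text
time_s: 20.05
tool_pos: [0.532, 0.0286, 0.1936]
tcp_rot: [[0.001, -0.17, -0.985], [0.002, -0.985, 0.17], [-1.0, -0.002, -0.0]]
wrist_force: [-0.3, 0.1, 0.5]
width: 0.247
```

jog_arm --rows '[{"rx":0,"ry":0,"rz":0,"tx":-0.005,"ty":0,"tz":0,"gripper":0.5},{"rx":0,"ry":0,"rz":0,"tx":-0.02,"ty":0,"tz":0,"gripper":0.5},{"rx":0,"ry":0,"rz":0,"tx":-0.05,"ty":0,"tz":0,"gripper":0.5},{"rx":0,"ry":0,"rz":0,"tx":-0.08,"ty":0,"tz":0.02,"gripper":0.5},{"rx":0,"ry":0,"rz":0,"tx":-0.11,"ty":0,"tz":0.04,"gripper":0.5},{"rx":0,"ry":0,"rz":0,"tx":-0.13,"ty":0,"tz":0.055,"gripper":0.5},{"rx":0,"ry":0,"rz":0,"tx":-0.13,"ty":0,"tz":0.055,"gripper":0.5},{"rx":0,"ry":0,"rz":0,"tx":-0.13,"ty":0,"tz":0.055,"gripper":0.5},{"rx":0,"ry":0,"rz":0,"tx":-0.13,"ty":0,"tz":0.055,"gripper":0.5}]'

```text
time_s: 20.8
tool_pos: [0.4778, 0.0377, 0.3232]
tcp_rot: [[0.001, -0.17, -0.985], [0.002, -0.985, 0.17], [-1.0, -0.002, -0.0]]
wrist_force: [-0.4, 0.0, -0.6]
width: 0.252
```

```bash
python3 - <<'E'
from h import *
st()
m=camera_model("wrist"); p,d=get_image("wrist"); W=cloud("wrist",d,m=m)
cv2.imwrite("pics/v.png",p[:,:,::-1])
b=W.reshape(-1,3)-C; X=b@ex;Y=b@ey;Z=b[:,2]
def fit(k,nm):
    A=np.c_[X[k],Y[k],np.ones(k.sum())]; s=np.linalg.lstsq(A,Z[k],rcond=None)[0]; print(nm,k.sum(),"z0",s[2].round(4),"slopes deg",np.degrees(s[:2]).round(2))
fit((Z>.106)&(Z<.12)&(abs(X)<.014)&(abs(Y)<.006),"fin top (exp .114)")
k=(Z>.083)&(Z<.093)&(abs(X)<.022)&(abs(Y)>.009)&(abs(Y)<.017)&~((X>.007)&(Y>.004)); fit(k,"plate top (exp .088)")
k=(Z>.106)&(Z<.12)&(abs(X)<.025)&(abs(Y)<.02); print(cv2.minAreaRect(np.c_[X[k],Y[k]].astype(np.float32)*1000))
print("fin-end pl prof y=-.012",[(round(x0*1000),round(float(np.median(Z[(abs(X-x0)<.001)&(abs(Y+.012)<.003)&(Z<.12)&(Z>.05)])*1000),1)) for x0 in np.arange(-.04,.041,.004) if ((abs(X-x0)<.001)&(abs(Y+.012)<.003)&(Z<.12)&(Z>.05)).sum()])
for n in ("side","scene"):
    p,d=get_image(n); sl=(slice(180,330),slice(200,400)) if n=="side" else (slice(150,300),slice(240,440))
    cv2.imwrite(f"pics/v_{n}.png",cv2.resize(p[sl][:,:,::-1],None,fx=4,fy=4,interpolation=cv2.INTER_CUBIC))
E
```

```text
t 20.80 p [0.4778 0.0377 0.3232] F [-0.4  0.  -0.6] w 0.252 j [3.000e+00 5.200e+00 1.051e+02 1.000e-01 6.970e+01 1.028e+02]
fin top (exp .114) 648 z0 0.1141 slopes deg [-1.07 -1.63]
plate top (exp .088) 1033 z0 0.0882 slopes deg [ 0.03 -0.03]
((-0.48329830169677734, -1.0334601402282715), (11.755887985229492, 29.104530334472656), 89.57587432861328)
fin-end pl prof y=-.012 [(-40, 80.6), (-36, 82.4), (-32, 84.6), (-28, 84.6), (-24, 86.1), (-20, 88.3), (-16, 88.3), (-12, 88.4), (-8, 88.1), (-4, 88.2), (0, 88.4), (4, 88.2), (8, 88.3), (12, 88.3), (16, 88.2), (20, 88.1), (24, 74.3), (28, 84.3), (32, 84.6), (36, 83.3), (40, 80.3)]
```

View pics/v.png

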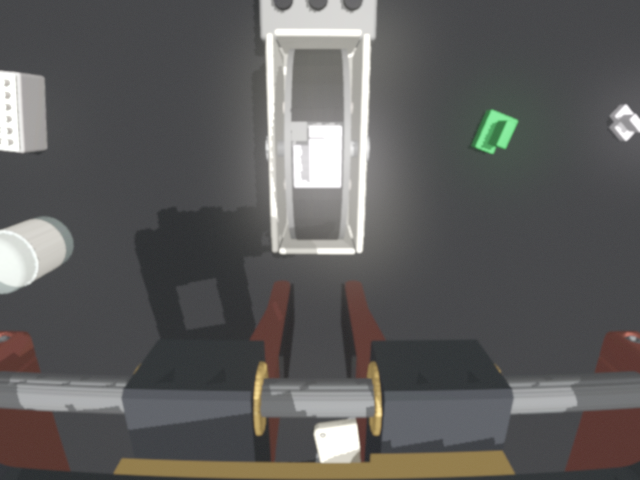

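View pics/v_side.png

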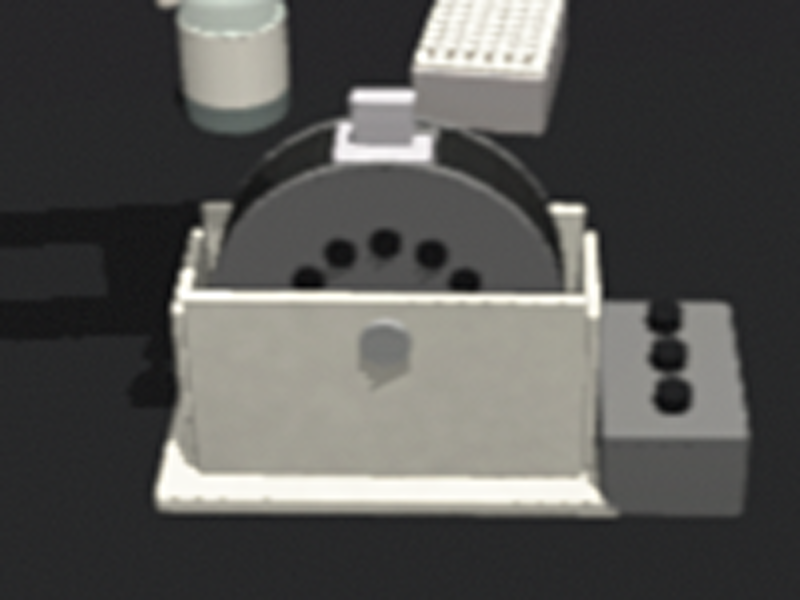

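View pics/v_scene.png

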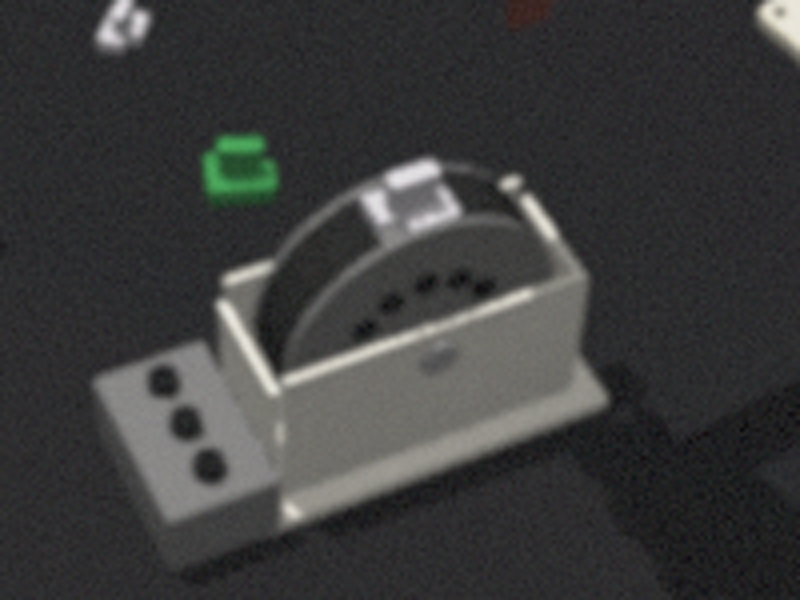

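The block is seated with its plate top at 88.2 mm (88.0 expected) and level within 0.05°. Its notch is over the key at (299,131), and the wheel is at 0. The gripper is clear, and the green and small blocks, bottle and tip box are where they were. Handing in.

```bash
python3 - <<'E'
from workcell import *
print(finish_job(), state()["time_s"])
E
```

```text
the job is handed in; nothing more can be done
the job is handed in; nothing more can be done
```

The balance block is in the pocket, fully home and the right way round. The pocket is at the top and the gripper is clear. I handed the job in at about 21 s.

- **Wheel:** I turned it in two pinched strokes, about 63° and 51°, and let go. The pocket floor was level to about 0.6° before the block went in.
- **Block:** I used the larger aluminium block, gripped it by its fin and lowered it with its cut corner over the key. It touched the floor at the predicted height with about 6 N, and I then released it.
- **Last checks:** the plate top is 88.2 mm above the axle (88.0 expected) and tilted under 0.1°. The tube caps sit evenly about the hub. The green block, small block, bottle and tip box are in place, and I never moved near the rack, which was out of the last pictures.
- **What disagreed:**
    - The first grasp missed. The fingertips end about level with the TCP, not 25 mm ahead as stated, so the jaws closed above the fin without touching anything. I lowered by that amount and gripped on the next try.
    - The fin-top fit showed 1–1.6° of tilt. I put that down to noise on a small patch, since the larger plate fit is level.
    - The scene network once gave the pocket angle as -2.3° while the arm was partly in view. The depth and cap checks did not support it.

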